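# Fetch the oilstone from behind the honing things

## Task

Get the oilstone ready for honing: stand the oil bottle, the wax tin and the strop block, which block it in the caddy, on the plywood side board, and when all three stand there lay the stone flat in the stone holder, centred between its end cleats and lengthwise with it. Then stand the bottle, the tin and the block back in the caddy, each exactly where it stood at the start (their order differs each time, so note it first). Keep those three upright throughout, and leave the gouge and the mallet alone.

Things in the scene. Friction and masses are not known exactly. Their poses are not given: they have to be found in the camera images.
- oilstone_center (a point): Grey sharpening stone, a plain slab 115 x 50 x 25 mm, 0.35 kg, lying flat in the caddy behind the other three. The point is its centre; x along its 115 mm length, y across its 50 mm width, z up. Only the width can be gripped: the three things, 3 to 17 mm in front of it, leave a finger no room until they are gone; behind it 30 mm are free.
- bottle_center (a point): Closed amber oil bottle with black cap, standing in the caddy's front row. Straight round body 42 mm across up to 65 mm above its underside, then a shoulder and a 22 mm cap; 88 mm high in all, about 0.12 kg. The point is on its axis half-way up (44 mm above its underside), z up.
- tin_center (a point): Closed round metal wax tin, 46 mm across (lid 47 mm) and 74 mm high, about 0.15 kg, standing in the caddy's front row. The point is on its axis half-way up (37 mm above its underside), z up.
- strop_center (a point): Strop block: rectangular light wooden block standing on end, 84 mm high, one 46 mm wide face lined with brown leather, about 0.10 kg, in the caddy's front row. The point is its centre (42 mm above its underside); x across its 40 mm thickness (at the start within a few degrees of the caddy's x), y along its 46 mm width, z up.
- caddy: Fixed dark wooden tray 200 (x) by 216 (y) mm, floor 8 mm and rim 14 mm above the bench. Origin: centre of its underside; x points from the front row to the stone behind, z up. Bottle, tin and block stand along y in any order, 55 mm apart (gaps about 10 mm), 32 mm in front (-x) of the origin; each can be gripped front-to-back above the stone, whose top is 33 mm above the bench.
- side_board: Fixed thin plain plywood board, 220 mm (x) by 110 mm (y), 6 mm thick, empty: the place to stand the three things meanwhile. Origin: centre of its underside on the bench; z up. To the left or the right of the caddy.
- stone_holder: Fixed light wooden stone holder on the other side of the caddy: a board 180 mm (x) by 80 mm (y), top 10 mm above the bench, with a cleat across each end (23 mm thick, top 18 mm above the bench); 134 mm are free between the cleats for the 115 mm stone, the long sides are open. Origin: centre of its underside on the bench; x along its length, z up.
- gouge: Bystander: carving gouge lying on the bench at the far right, beyond the caddy, about 235 mm long, up to 28 mm high, handle of turned wood, steel blade; loose. Origin: under the middle of its length, where handle meets blade; x towards the cutting edge. Not to be moved.
- mallet: Bystander: turned round wooden carver's mallet lying on the bench at the far left, beyond the caddy, 220 mm long, head up to 74 mm across, loose. Origin: under the flat end of its head, on the bench; x towards the handle end. Not to be moved.
Mind the look-alikes: they are no part of the job. Leave any purple look-alike of the part that bears bottle_center alone.

How it is judged:
By the outcome, as a careful person would: the job done as asked, in the order asked, and still so for the second after the job is handed in, with the robot touching nothing.
It also fails if it takes over 141 s, if anything falls off the work surface, if the arm or the gripper's body presses on something with over 40 N, if the wrist force passes 120 N, or if a joint passes its speed limit or range.

## Robot

A 7-joint arm with a two-finger parallel gripper is mounted at the origin on the work surface. World frame = base frame: x ahead of the robot, y to its left, z up, the work surface at z = 0. Lengths are in m, angles in rad, forces in N, time in s.
With the tool pointing down it reaches from about 0.4 to 0.85 m from the base axis. Payload 10.4 kg.
Tool frame: the origin (TCP) lies between the finger pads; the fingertips stand 19 mm ahead of it and the grasp point (between the pads) is the TCP (manip.tip_reach is the z of the fingertips in the tool frame, in m); z points along the fingers, y is the direction in which the jaws open and shut (so a half turn about z gives the same grasp; the last joint's range is limited). The gripper opens to 85 mm and grips with 20 to 120 N. Pads are 22 mm wide; open, the fingers measure 114 mm over their backs; the gripper's body (76 mm by 85 mm) begins 54 mm behind the grasp point. The pads swing forward as they close: fully open they stand 13 mm farther back than shut.
Start: joints at [1.081, 0.332, -0.065, 1.46, 0.022, 1.35, -0.088], TCP at [0.281, -0.558, 0.227] pointing down, gripper open.
Joint ranges: [-2.6, 2.6], [-0.5, 2.12], [-1.47, 1.34], [0.16, 2.42], [-1.27, 4.41], [0.06, 2.06], [-2.6, 2.6]. Speed limits (rad/s): [2.22, 2.22, 2.79, 2.79, 3.14, 3.14, 3.14].

## Interface

Orientations are given as a unit quaternion [x, y, z, w].
In Python, from workcell import sensors, cams, manip gives the robot as it stands.
- The arm moves only by the shell command python3 -m jog 'ROWS' [FORCE]. ROWS is JSON, a list of rows, each a list of 3 entries, a list of its own where there are three numbers: the shift along the world's x, y, z in m, then the turn, a rotation vector about the world's x, y, z in rad, then the opening in per cent of the stroke, from 0 (shut) to 100 (fully open). In form: [[[dx, dy, dz], [wx, wy, wz], grip], ...]. A call has 1 to 5 rows; each row shifts and turns the pose as measured when the row begins; what a row does not reach is not made up. A row lasts 1/8 s, in which the tool goes at most 62.5 mm and 10.7 degrees, less where a joint would pass 70% of its speed; a pose out of reach is approached as far as the arm can. A call with a gripper value outside its range is refused whole. The fingers move at their own pace and stop on an object; FORCE is the grip in N (left out, the last holds). Time passes only in rows, so rows that do not move let the fingers close. It gives the time, the measured TCP pose, the force and the opening at its end, in the units of the state.
- sensors.get_obs(): the state, without advancing time (a new reading comes with each control period).
- cams.camera(name): name is "side" or "top"; returns (picture, depth): 420x560x3 uint8, red, green, blue; 420x560 float32, m along the optical axis (not along the pixel's ray), 0 where there is no reading.
- cams.camera_model(name): a dict with "intrinsics" (3x3 intrinsics, pixels), "k1" (the pictures are not rectified: a ray, as slopes to the right and down, at radius r is drawn at 1 + k1 r^2 times it, then the intrinsics apply), "view" (4x4, takes a point from world to camera coordinates). Camera axes: x right, y down, z forward; pixel columns grow to the right and rows downward; lengths in m; the calibration is good to about 2 mm. A picture is of the moment at which its call begins. camera_model takes no time and is no camera call.
- manip.hand_in(): hands the job in, once; it reports no verdict.
The state is a dict: "clock": time; "joint_pos": joint angles; "joint_velocities": joint speeds; "tau": joint torques, N m; "position": TCP position; "ee_rot": TCP orientation; "ft_force": force on the tool from outside, world axes, zero at the start; "torque": the same for the moment, N m; "grip_width": opening from 0.0 (shut) to 1.0 (fully open).
Only numpy, scipy, OpenCV 4.12 (cv2) and the standard library are available. Lean on these libraries where they do the work, as an engineer would, in place of code of your own. Each camera call takes 0.05 s, during which the arm holds its last target.

## Working session

There is one attempt and no reset: what is moved stays moved. The work goes in short steps, Python scripts to look and compute and a shell command to move; the robot and the scene stay as the last step left them, time stands still between calls to the robot, and variables do not carry over. Pictures are saved under pics/ and viewed, and the job is handed in when it is done.

```bash
ls; mkdir -p pics; python3 - <<'E'
from workcell import sensors,cams,manip
import cv2
o=sensors.get_obs();print(o)
print(manip.tip_reach)
for n in("side","top"):
    p,d=cams.camera(n);cv2.imwrite(f"pics/{n}0.png",p[:,:,::-1]);print(cams.camera_model(n))
    import numpy as np;np.savez(f"pics/{n}0.npz",p=p,d=d)
E
```

```text
pics
{'clock': 0.0, 'joint_pos': array([ 1.08141278,  0.33287149, -0.06473856,  1.46094733,  0.02159761,
        1.34990287, -0.08850126]), 'joint_velocities': array([-0.00048889, -0.00132529,  0.00169141, -0.00077907,  0.00022122,
        0.00088796,  0.00010743]), 'tau': array([-3.65502219e-04, -6.25462532e+01,  4.89702111e-02, -3.91609168e+01,
        1.62311608e-02,  9.90991888e-03, -8.79982764e-06]), 'position': array([ 0.28110243, -0.55778483,  0.2266134 ]), 'ee_rot': array([ 9.72880846e-01,  2.31305742e-01, -1.91013617e-04, -6.90774289e-04]), 'ft_force': array([0.16719682, 0.38305453, 0.13875833]), 'torque': array([-0.01313194,  0.03527964,  0.02075163]), 'grip_width': 1.0006235086598199}
0.019
{'intrinsics': array([[384.44033003,   0.        , 283.80918242],
       [  0.        , 384.44033003, 210.33403422],
       [  0.        ,   0.        ,   1.        ]]), 'k1': -0.006171723030885769, 'view': array([[-0.95372411, -0.30045079, -0.01181738,  0.53034168],
       [-0.22144514,  0.72843617, -0.64833849,  0.15269048],
       [ 0.20340202, -0.61571915, -0.7612605 ,  0.8815811 ],
       [ 0.        ,  0.        ,  0.        ,  1.        ]])}
{'intrinsics': array([[430.78379457,   0.        , 279.45223779],
       [  0.        , 430.78379457, 210.68105076],
       [  0.        ,   0.        ,   1.        ]]), 'k1': 0.046904823406950916, 'view': array([[-0.0095253 , -0.99993854, -0.00567305,  0.01498807],
       [-0.99818285,  0.00984585, -0.05944799,  0.53721303],
       [ 0.05950019,  0.00509648, -0.99821528,  0.86310944],
       [ 0.        ,  0.        ,  0.        ,  1.        ]])}
```

View pics/side0.png

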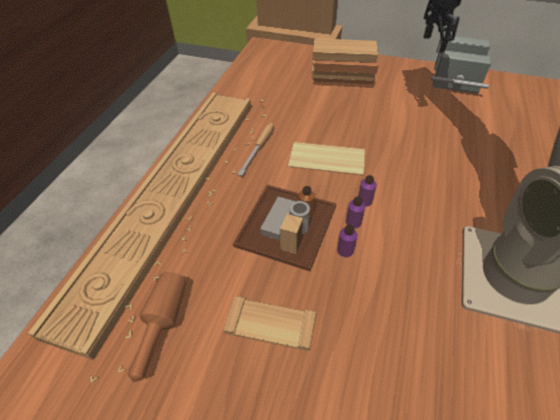

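View pics/top0.png

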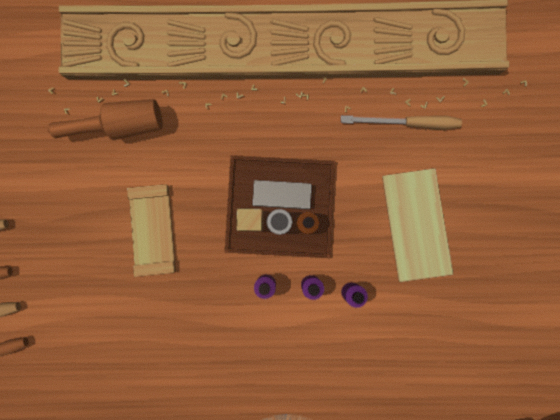

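```bash
cat > h.py <<'E'
import numpy as np,cv2
from workcell import sensors,cams,manip
from scipy.spatial.transform import Rotation as R
def ray(n,uv):
    m=cams.camera_model(n);K=m["intrinsics"];V=m["view"];k=m["k1"]
    uv=np.atleast_2d(np.array(uv,float))
    d=(uv-[K[0,2],K[1,2]])/K[0,0]
    r=np.linalg.norm(d,axis=1);s=r.copy()
    for _ in range(20): s=r/(1+k*s*s)
    d=d*(s/np.maximum(r,1e-9))[:,None]
    D=np.c_[d,np.ones(len(d))]@V[:3,:3]
    return -V[:3,:3].T@V[:3,3],D
def onz(n,uv,z):
    c,D=ray(n,uv);return c+D*((z-c[2])/D[:,2])[:,None]
def proj(n,P):
    m=cams.camera_model(n);K=m["intrinsics"];V=m["view"]
    P=np.atleast_2d(P)@V[:3,:3].T+V[:3,3];d=P[:,:2]/P[:,2:]
    r2=(d**2).sum(1);d=d*(1+m["k1"]*r2)[:,None]
    return d*K[0,0]+[K[0,2],K[1,2]]
def cloud(n,d):
    v,u=np.mgrid[:d.shape[0],:d.shape[1]]
    c,D=ray(n,np.c_[u.ravel(),v.ravel()])
    return (c+D*d.ravel()[:,None]).reshape(d.shape+(3,))
def shot(n,tag=None):
    p,d=cams.camera(n)
    if tag: cv2.imwrite(f"pics/{n}_{tag}.png",p[:,:,::-1]);np.savez(f"pics/{n}_{tag}.npz",p=p,d=d)
    return p,d
def load(n,tag):
    z=np.load(f"pics/{n}{tag}.npz");return z["p"],z["d"]
def crop(p,u0,v0,u1,v1,s,fn): cv2.imwrite(fn,cv2.resize(p[v0:v1,u0:u1,::-1],None,fx=s,fy=s,interpolation=cv2.INTER_CUBIC))
def st():
    o=sensors.get_obs();M=R.from_quat(o["ee_rot"]).as_matrix()
    print("t",round(o["clock"],2),"pos",o["position"].round(4),"z",M[:,2].round(3),"y",M[:,1].round(3),"F",o["ft_force"].round(1),"g",round(o["grip_width"],3),"q",o["joint_pos"].round(2))
E
python3 - <<'E'
from h import *
p,d=load("top","0");crop(p,215,145,375,310,4,"pics/c1.png")
crop(p,120,175,185,285,5,"pics/c2.png");crop(p,375,160,460,290,4,"pics/c3.png")
C=cloud("top",d)
for u,v in [(145,233),(151,191),(418,225),(283,194),(249,219),(279,222),(308,222),(240,170),(231,200),(265,287),(200,300)]: print(u,v,C[v,u].round(3))
ps,ds=load("side","0");crop(ps,220,160,390,280,4,"pics/c4.png");st()
E
```

```text
145 233 [0.495 0.285 0.009]
151 191 [0.58  0.271 0.018]
418 225 [ 0.506 -0.274  0.003]
283 194 [0.57  0.002 0.033]
249 219 [0.518 0.066 0.092]
279 222 [0.512 0.01  0.082]
308 222 [ 0.511 -0.043  0.098]
240 170 [0.623 0.091 0.01 ]
231 200 [0.561 0.109 0.011]
265 287 [0.392 0.038 0.088]
200 300 [ 0.356  0.175 -0.002]
t 0.1 pos [ 0.2811 -0.5578  0.2267] z [-0.001  0.001 -1.   ] y [ 0.45  -0.893 -0.001] F [ 0.2 -0.5  0.1] g 1.001 q [ 1.08  0.33 -0.06  1.46  0.02  1.35 -0.09]
```

View pics/c1.png

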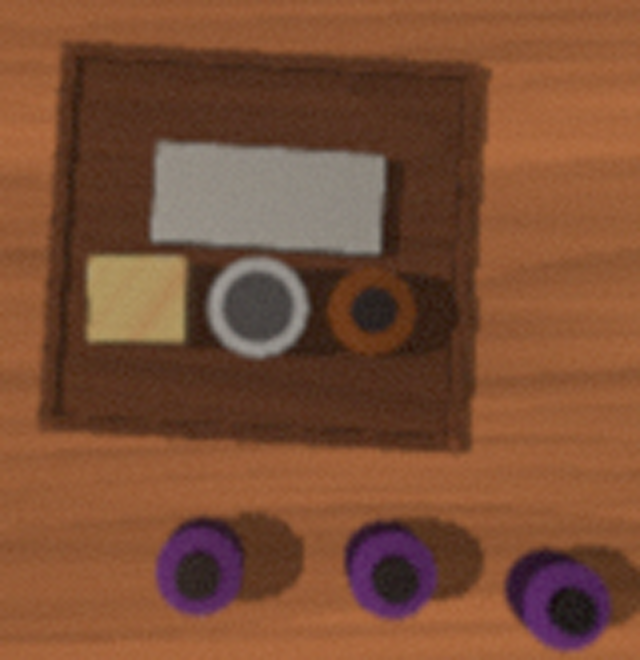

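View pics/c4.png

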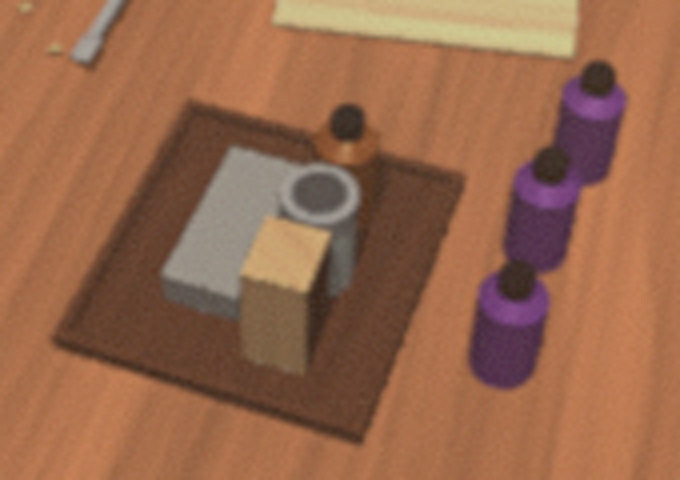

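View pics/c2.png

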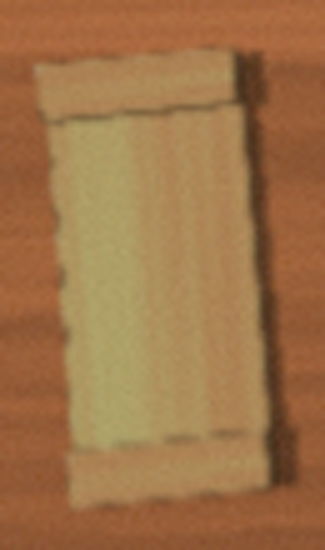

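Top view: the strop block is at (249,219), the tin at (279,222) and the amber bottle at (308,222). The stone is at (283,194), the holder at (151,231) and the plywood board at (418,225). Things that could be taken for the bottle: the purple bottles at (265,287), (313,288) and (356,295). By the description, mine is the amber one at (308,222), inside the caddy, and the crop confirms it. Order from +y to −y: block, tin, bottle.

```bash
cat > meas.py <<'E'
from h import *
def hsv(p): return cv2.cvtColor(p,cv2.COLOR_RGB2HSV)
def rect(n,mask,z,pr=True):
    cs,_=cv2.findContours(mask.astype(np.uint8),cv2.RETR_EXTERNAL,cv2.CHAIN_APPROX_NONE)
    c=max(cs,key=cv2.contourArea)[:,0,:]
    w=onz(n,c,z)[:,:2].astype(np.float32)
    (cx,cy),(a,b),ang=cv2.minAreaRect(w*1000)
    if a<b:a,b=b,a;ang-=90
    ang=(ang+90)%180-90
    return np.array([cx,cy]),(a,b),ang  # ang = direction of long side from world x
E
python3 - <<'E'
from meas import *
p,d=load("top","0");C=cloud("top",d);z=C[:,:,2]
H=hsv(p)
def box(m,u0,v0,u1,v1):
    o=np.zeros_like(m);o[v0:v1,u0:u1]=m[v0:v1,u0:u1];return o
# stone: grey low sat, height 
m=box((H[...,1]<50)&(z>.025)&(z<.045),240,170,330,212);print("stone",rect("top",m,.033))
m=box(z>.082,230,200,266,240);print("strop",rect("top",m,.092))
m=box(z>.072,262,200,296,245);print("tin",rect("top",m,.082))
m=box((z>.060),296,200,330,245);print("bottle body@.069",rect("top",m,.07))
m=box((z>.091),296,200,330,245);print("cap@.096",rect("top",m,.096))
m=box(z>.0035,215,140,345,265);print("caddy",rect("top",m,.014))
m=box((H[...,0]>18)&(H[...,2]>115)&(H[...,1]<150),370,160,470,300);print("board",rect("top",m,.006),m.sum())
m=box(z>.006,115,175,190,285);print("holder",rect("top",m,.014),m.sum())
m=box(z>.0145,115,175,190,229);print("cleat far",rect("top",m,.018))
m=box(z>.0145,115,237,190,285);print("cleat near",rect("top",m,.018))
for b in[(250,270,290,310),(295,270,335,312),(335,275,380,318)]:
  m=box(z>.04,*b);print("purple",rect("top",m,.06))
# side
crn=[(245,228)]
E
```

```text
stone (array([569.5145874 ,   4.95241928]), (114.05958557128906, 49.89051818847656), 86.05626678466797)
strop (array([516.94360352,  66.28356171]), (44.86201095581055, 39.123817443847656), 89.43597412109375)
tin (array([513.96862793,  10.47701645]), (45.330047607421875, 45.31945037841797), 44.518558502197266)
bottle body@.069 (array([510.9967041 , -43.88072968]), (40.155487060546875, 40.11933898925781), -0.6907272338867188)
cap@.096 (array([511.05752563, -44.17905426]), (20.353816986083984, 18.511137008666992), 89.44517517089844)
caddy (array([547.44274902,  10.54960632]), (221.3312530517578, 203.90982055664062), 86.29403686523438)
board (array([ 507.29962158, -270.96429443]), (218.51983642578125, 109.25920104980469), 7.85052490234375) 5708
holder (array([501.15353394, 271.66287231]), (181.65451049804688, 84.48051452636719), 5.263086795806885) 3615
cleat far (array([579.4519043 , 278.66998291]), (81.68684387207031, 23.242511749267578), -84.74681425094604)
cleat near (array([423.22564697, 264.21160889]), (82.26859283447266, 24.706262588500977), -84.99771928787231)
purple (array([388.58007812,  39.60459518]), (41.66414260864258, 40.25485610961914), -0.5008544921875)
purple (array([386.84988403, -52.26942825]), (42.914306640625, 40.516441345214844), 44.563621520996094)
purple (array([ 371.22265625, -133.83143616]), (43.51240921020508, 43.30752182006836), 89.71238708496094)
```

View pics/c3.png

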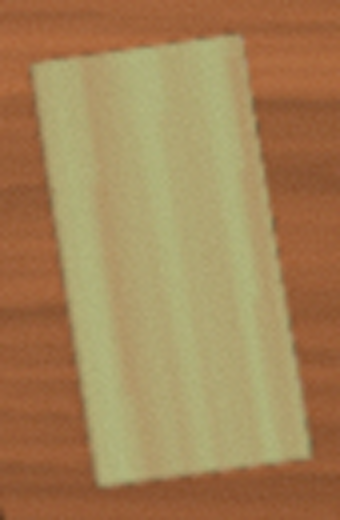

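```bash
python3 -m jog '[[[0.02,0.048,0],[0,0,0.11],100],[[0.02,0.048,0],[0,0,0.11],100],[[0.02,0.048,0],[0,0,0.11],100],[[0.02,0.048,0],[0,0,0.11],100],[[0.02,0.048,0],[0,0,0.11],100]]' 40; python3 -c "
from h import *;st()"
```

```text
clock: 0.72
position: [0.3796, -0.3132, 0.2239]
ee_rot: [0.871, 0.491, -0.002, -0.002]
ft_force: [1.0, -1.7, -0.2]
grip_width: 1.001
t 0.72 pos [ 0.3796 -0.3132  0.2239] z [-0.005  0.001 -1.   ] y [ 0.855 -0.518 -0.005] F [ 1.  -1.7 -0.2] g 1.001 q [ 0.88  0.06 -0.29  1.79  0.02  1.3   0.04]
```

```bash
python3 -m jog '[[[0.025,0.052,0],[0,0,0.11],100],[[0.026,0.052,0],[0,0,0.11],100],[[0.026,0.052,0],[0,0,0.11],100],[[0.026,0.052,0],[0,0,0.11],100],[[0.026,0.052,0],[0,0,0.1],100]]'; python3 -m jog '[[[0,0,0],[0,0,0],100],[[0,0,0],[0,0,0],100]]';python3 -c "
from h import *;st()"
```

```text
clock: 1.35
position: [0.51, -0.0448, 0.2234]
ee_rot: [0.703, 0.711, -0.003, -0.001]
ft_force: [-0.0, -0.3, 0.4]
grip_width: 0.999
clock: 1.6
position: [0.5107, -0.0401, 0.2228]
ee_rot: [0.7, 0.714, -0.003, -0.002]
ft_force: [-0.1, 0.2, -0.1]
grip_width: 0.999
t 1.6 pos [ 0.5107 -0.0401  0.2228] z [-0.006 -0.001 -1.   ] y [ 1.     0.02  -0.006] F [-0.1  0.2 -0.1] g 0.999 q [ 0.54  0.14 -0.6   1.73  0.08  1.31 -0.05]
```

```bash
python3 -m jog '[[[0,-0.004,-0.02],[0,-0.006,-0.02],100],[[0,0,-0.03],[0,0,0],100],[[0,0,-0.03],[0,0,0],100],[[0,0,-0.02],[0,0,0],100],[[0,0,0],[0,0,0],100]]';python3 -c "
from h import *;st()
p,d=shot('side','a1');crop(p,200,120,400,270,4,'pics/a1.png')
p,d=shot('top','a1')"
```

```text
clock: 2.22
position: [0.5084, -0.0515, 0.1199]
ee_rot: [0.712, 0.702, -0.002, 0.001]
ft_force: [-0.5, 0.2, -0.4]
grip_width: 1.001
t 2.23 pos [ 0.5084 -0.0515  0.1199] z [-0.001 -0.004 -1.   ] y [ 1.    -0.013 -0.   ] F [-0.5  0.2 -0.4] g 1.001 q [ 0.53  0.22 -0.58  1.86  0.14  1.09 -0.11]
```

View pics/a1.png

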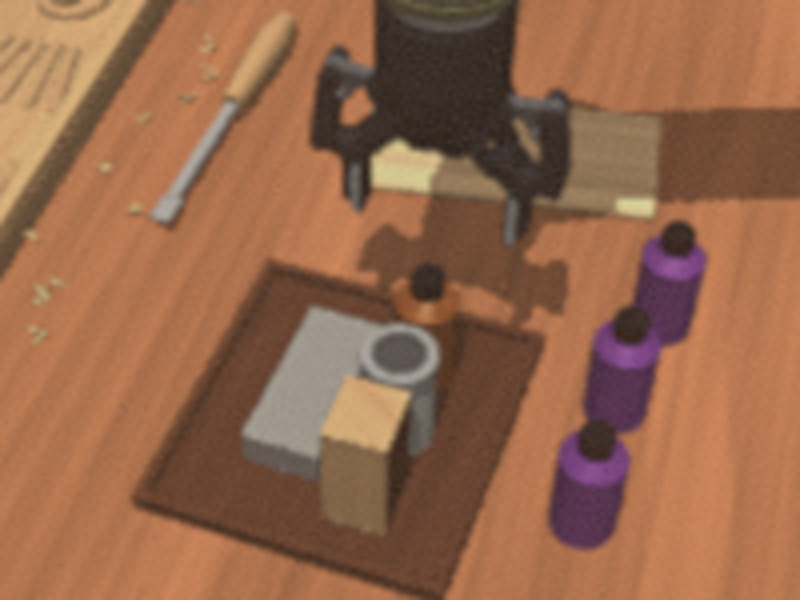

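View pics/top_a1.png

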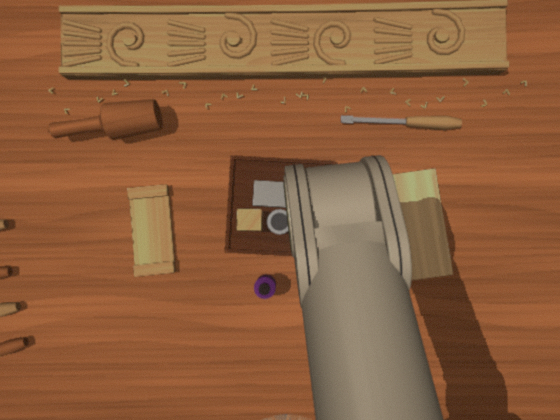

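```bash
python3 -c "
from h import *
P=[[.508,-.0515,.12],[.508,-.0515,.10],[.511,-.044,.096],[.551,-.0515,.12],[.466,-.0515,.12]]
print(((proj('side',P)-[200,120])*4).round())
z=np.load('pics/side_a1.npz');C=cloud('side',z['d'])
for u,v in[(289,170),(328,178),(284,140),(338,148),(307,190),(310,150)]:print(u,v,C[v,u].round(3))
"
```

```text
[[435. 236.]
 [434. 260.]
 [425. 272.]
 [366. 222.]
 [503. 251.]]
289 170 [ 0.554 -0.041  0.147]
328 178 [ 0.46  -0.042  0.147]
284 140 [ 0.566 -0.041  0.234]
338 148 [ 0.446 -0.041  0.241]
307 190 [ 0.508 -0.038  0.095]
310 150 [ 0.506 -0.039  0.222]
```

```bash
python3 -m jog '[[[0.003,0.006,-0.005],[0.004,0,0.01],100],[[0,0.001,-0.02],[0,0,0],100],[[0,0,-0.02],[0,0,0],100],[[0,0,-0.01],[0,0,0],100],[[0,0,0],[0,0,0],100]]';python3 -c "
from h import *;st()"
```

```text
clock: 2.95
position: [0.5161, -0.0435, 0.0689]
ee_rot: [0.708, 0.706, 0.003, 0.004]
ft_force: [-1.2, 0.1, -0.1]
grip_width: 1.002
t 2.95 pos [ 0.5161 -0.0435  0.0689] z [ 0.01  -0.001 -1.   ] y [ 1.    -0.002  0.01 ] F [-1.2  0.1 -0.1] g 1.002 q [ 0.5   0.3  -0.57  1.9   0.2   0.98 -0.16]
```

```bash
python3 -m jog '[[[-0.005,0,-0.005],[0,0.01,0],100],[[0,0,-0.004],[0,0,0],100],[[0,0,0],[0,0,0],100]]';python3 -c "
from h import *;st()"
```

```text
clock: 3.32
position: [0.5117, -0.0435, 0.0608]
ee_rot: [0.708, 0.706, -0.0, 0.001]
ft_force: [0.6, -0.8, 0.1]
grip_width: 0.996
t 3.33 pos [ 0.5117 -0.0435  0.0608] z [ 0.001 -0.001 -1.   ] y [ 1.    -0.002  0.001] F [ 0.6 -0.8  0.1] g 0.996 q [ 0.5   0.31 -0.57  1.91  0.2   0.98 -0.16]
```

Very well aligned. Close on the bottle (42 mm ≈ 49 %).

```bash
python3 -m jog '[[[0,0,0],[0,0,0],60],[[0,0,0],[0,0,0],45],[[0,0,0],[0,0,0],40],[[0,0,0],[0,0,0],35],[[0,0,0],[0,0,0],35]]' 30;python3 -c "
from h import *;st()"
```

```text
clock: 3.95
position: [0.512, -0.0436, 0.0616]
ee_rot: [0.708, 0.706, 0.0, 0.001]
ft_force: [-0.6, 0.1, 0.2]
grip_width: 0.469
t 3.95 pos [ 0.512  -0.0436  0.0616] z [ 0.002 -0.002 -1.   ] y [ 1.    -0.002  0.002] F [-0.6  0.1  0.2] g 0.469 q [ 0.5   0.31 -0.57  1.91  0.2   0.98 -0.16]
```

```bash
python3 -m jog '[[[0,0,0.01],[0,0,0],35],[[0,0,0.025],[0,0,0],35],[[0,-0.01,0.03],[0,0,0],35],[[0.01,-0.03,0.02],[0,0,0],35],[[0.01,-0.03,0],[0,0,0],35]]' 40;python3 -c "
from h import *;st()
p,d=shot('side','a2');crop(p,200,60,400,210,4,'pics/a2.png')"
```

```text
clock: 4.58
position: [0.532, -0.1124, 0.1518]
ee_rot: [0.706, 0.708, 0.001, 0.001]
ft_force: [-0.7, 0.2, -0.9]
grip_width: 0.467
t 4.58 pos [ 0.532  -0.1124  0.1518] z [ 0.003 -0.001 -1.   ] y [1.    0.003 0.003] F [-0.7  0.2 -0.9] g 0.467 q [ 0.6   0.26 -0.54  1.75  0.14  1.17  0.02]
```

View pics/a2.png

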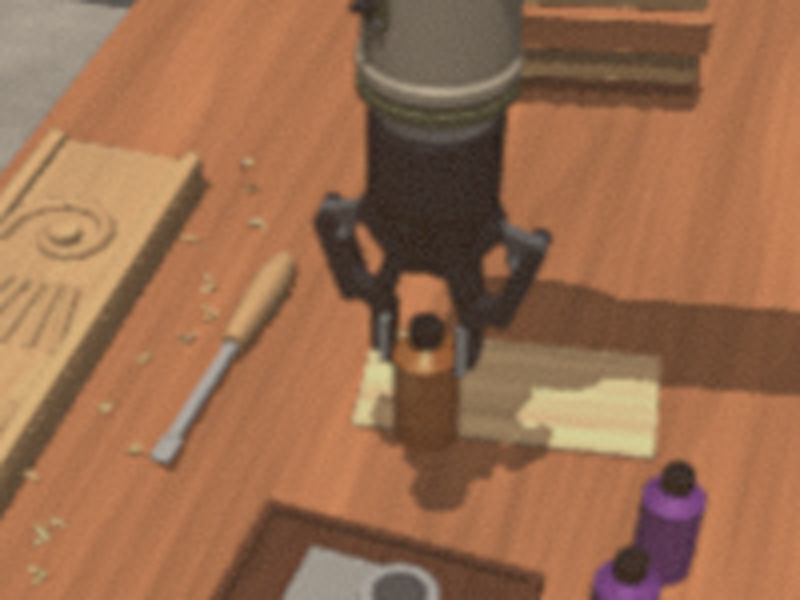

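The picture shows the amber bottle hanging upright in the jaws at crop (427,390), clear of everything. Next it goes over to the board.

```bash
python3 -m jog '[[[0.011,-0.04,-0.005],[0,0,0],35],[[0.011,-0.042,-0.01],[0,0,0],35],[[0.01,-0.04,-0.015],[0,0,0],35],[[0.005,-0.035,-0.015],[0,0,0],35],[[0.003,-0.01,-0.01],[0,0,0],35]]';python3 -m jog '[[[0,0,-0.01],[0,0,0],35],[[0,0,-0.005],[0,0,0],35],[[0,0,0],[0,0,0],35]]';python3 -c "
from h import *;st()"
```

```text
clock: 5.25
position: [0.5739, -0.2894, 0.0976]
ee_rot: [0.707, 0.707, 0.001, 0.003]
ft_force: [-0.3, 0.6, -2.4]
grip_width: 0.467
clock: 5.62
position: [0.5741, -0.2864, 0.0817]
ee_rot: [0.706, 0.708, 0.001, 0.002]
ft_force: [0.2, -0.4, -1.1]
grip_width: 0.465
t 5.62 pos [ 0.5741 -0.2864  0.0817] z [ 0.005 -0.001 -1.   ] y [1.    0.002 0.005] F [ 0.2 -0.4 -1.1] g 0.465 q [ 0.72  0.51 -0.43  1.56  0.23  1.11  0.24]
```

```bash
python3 -m jog '[[[0,0,-0.008],[0,0.003,0],35],[[0,0,-0.008],[0,0,0],35],[[0,0,-0.004],[0,0,0],35],[[0,0,0],[0,0,0],35]]';python3 -c "
from h import *;st()"
```

```text
clock: 6.12
position: [0.5747, -0.2849, 0.0613]
ee_rot: [0.706, 0.708, 0.0, 0.002]
ft_force: [0.3, 0.3, -0.7]
grip_width: 0.465
t 6.12 pos [ 0.5747 -0.2849  0.0613] z [ 0.003 -0.002 -1.   ] y [1.    0.004 0.003] F [ 0.3  0.3 -0.7] g 0.465 q [ 0.71  0.54 -0.42  1.58  0.24  1.08  0.23]
```

```bash
python3 -m jog '[[[0,0,-0.001],[0,0,0],35],[[0,0,-0.0007],[0,0,0],35],[[0,0,0],[0,0,0],35]]';python3 -c "
from h import *;st()"
```

```text
clock: 6.5
position: [0.575, -0.285, 0.06]
ee_rot: [0.706, 0.708, 0.001, 0.002]
ft_force: [-0.7, 1.0, -2.2]
grip_width: 0.466
t 6.5 pos [ 0.575 -0.285  0.06 ] z [ 0.004 -0.002 -1.   ] y [1.    0.004 0.004] F [-0.7  1.  -2.2] g 0.466 q [ 0.71  0.54 -0.42  1.58  0.24  1.07  0.23]
```

```bash
python3 -m jog '[[[0,0,-0.0007],[0,0,0],35],[[0,0,0],[0,0,0],35]]';python3 -m jog '[[[0,0,0],[0,0,0],60],[[0,0,0],[0,0,0],65],[[0,0,0.01],[0,0,0],70],[[0,0,0.03],[0,0,0],100],[[0,0,0.04],[0,0,0],100]]';python3 -c "
from h import *;st()"
```

```text
clock: 6.75
position: [0.5751, -0.2853, 0.0598]
ee_rot: [0.706, 0.708, 0.001, 0.002]
ft_force: [-0.0, 0.2, -1.2]
grip_width: 0.468
clock: 7.38
position: [0.5736, -0.2845, 0.14]
ee_rot: [0.706, 0.708, 0.0, 0.0]
ft_force: [1.0, -0.1, 0.3]
grip_width: 0.998
t 7.38 pos [ 0.5736 -0.2845  0.14  ] z [ 0.  0. -1.] y [1.    0.004 0.   ] F [ 1.  -0.1  0.3] g 0.998 q [ 0.72  0.46 -0.44  1.51  0.2   1.22  0.25]
```

```bash
python3 -m jog '[[[-0.008,0.035,0.02],[0,0,0],100],[[-0.012,0.055,0],[0,0,0],100],[[-0.012,0.055,0],[0,0,0],100],[[-0.012,0.055,0],[0,0,0],100],[[-0.012,0.055,0],[0,0,0],100]]';python3 -m jog '[[[-0.004,0.035,-0.01],[0,0,0],100],[[0,0,-0.01],[0,0,0],100],[[0,0,0],[0,0,0],100]]';python3 -c "
from h import *;st();p,d=shot('side','b1');crop(p,200,80,400,230,4,'pics/b1.png')"
```

```text
clock: 8.0
position: [0.5184, -0.0278, 0.1688]
ee_rot: [0.709, 0.706, 0.002, 0.006]
ft_force: [1.2, 0.6, 0.2]
grip_width: 0.998
clock: 8.38
position: [0.5141, 0.0128, 0.1512]
ee_rot: [0.706, 0.708, 0.003, 0.008]
ft_force: [0.4, 0.5, 0.0]
grip_width: 1.004
t 8.38 pos [0.5141 0.0128 0.1512] z [ 0.016 -0.006 -1.   ] y [1.    0.004 0.016] F [0.4 0.5 0. ] g 1.004 q [ 0.46  0.19 -0.63  1.83  0.13  1.14 -0.22]
```

View pics/b1.png

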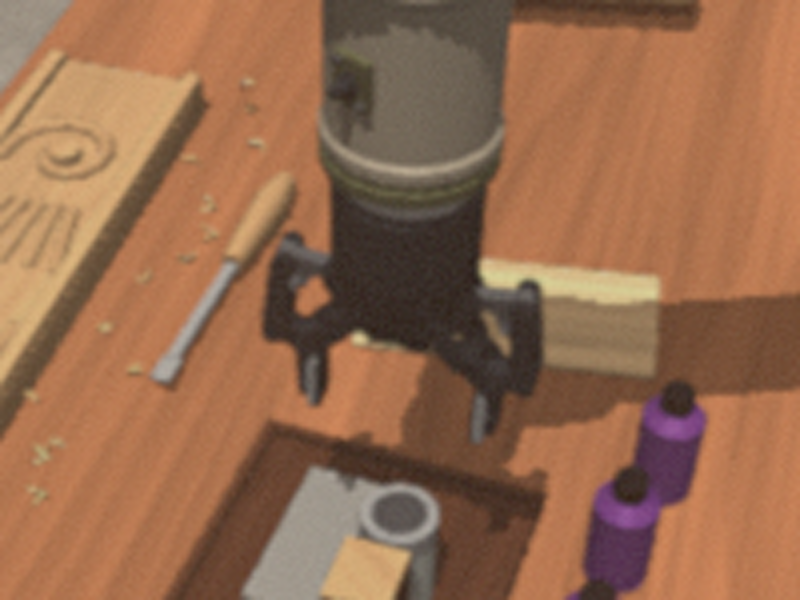

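```bash
python3 -m jog '[[[0,-0.002,-0.015],[0.006,0.016,0],100],[[0,0,-0.02],[0,0,0],100],[[0,0,-0.02],[0,0,0],100],[[0,0,-0.015],[0,0,0],100],[[0,0,0],[0,0,0],100]]';python3 -c "
from h import *;st()"
```

```text
clock: 9.05
position: [0.515, 0.0054, 0.0774]
ee_rot: [0.709, 0.705, -0.001, -0.001]
ft_force: [0.2, 0.6, 0.3]
grip_width: 1.006
t 9.05 pos [0.515  0.0054 0.0774] z [-0.003  0.    -1.   ] y [ 1.    -0.005 -0.003] F [0.2 0.6 0.3] g 1.006 q [ 0.44  0.3  -0.61  1.89  0.2   1.02 -0.26]
```

```bash
python3 -m jog '[[[-0.001,0.005,-0.007],[0,-0.002,0.005],100],[[0,0,-0.008],[0,0,0],100],[[0,0,-0.002],[0,0,0],100],[[0,0,0],[0,0,0],100]]';python3 -c "
from h import *;st()"
```

```text
clock: 9.55
position: [0.5149, 0.0107, 0.0605]
ee_rot: [0.707, 0.707, 0.0, 0.0]
ft_force: [-0.2, 0.5, -0.2]
grip_width: 1.001
t 9.55 pos [0.5149 0.0107 0.0605] z [ 0.001  0.    -1.   ] y [1.    0.    0.001] F [-0.2  0.5 -0.2] g 1.001 q [ 0.43  0.32 -0.61  1.91  0.22  0.98 -0.28]
```

```bash
python3 -m jog '[[[0,0,0],[0,0,0],65],[[0,0,0],[0,0,0],50],[[0,0,0],[0,0,0],42],[[0,0,0],[0,0,0],40],[[0,0,0],[0,0,0],40]]' 35;python3 -c "
from h import *;st()"; python3 -m jog '[[[0,0,0.01],[0,0,0],40],[[0,0,0.025],[0,0,0],40],[[0,-0.01,0.03],[0,0,0],40],[[0,-0.03,0.02],[0,0,0],40],[[0,-0.04,0],[0,0,0],40]]' 40;python3 -c "
from h import *;st()"
```

```text
clock: 10.18
position: [0.5153, 0.0107, 0.0613]
ee_rot: [0.707, 0.707, 0.001, 0.001]
ft_force: [-0.3, 0.1, 0.2]
grip_width: 0.521
t 10.18 pos [0.5153 0.0107 0.0613] z [ 0.002  0.    -1.   ] y [1.    0.    0.002] F [-0.3  0.1  0.2] g 0.521 q [ 0.43  0.32 -0.61  1.91  0.22  0.98 -0.28]
clock: 10.8
position: [0.5152, -0.0675, 0.1514]
ee_rot: [0.704, 0.71, 0.002, 0.001]
ft_force: [0.2, -1.3, -1.6]
grip_width: 0.524
t 10.8 pos [ 0.5152 -0.0675  0.1514] z [ 0.003  0.001 -1.   ] y [1.    0.007 0.003] F [ 0.2 -1.3 -1.6] g 0.524 q [ 0.57  0.21 -0.58  1.81  0.12  1.16 -0.04]
```

```bash
python3 -m jog '[[[-0.003,-0.04,-0.005],[0,0,0],40],[[-0.004,-0.042,-0.01],[0,0,0],40],[[-0.004,-0.042,-0.015],[0,0,0],40],[[-0.004,-0.032,-0.015],[0,0,0],40],[[-0.003,-0.01,-0.01],[0,0,0],40]]';python3 -m jog '[[[0,0,-0.01],[0,0,0],40],[[0,0,-0.005],[0,0,0],40],[[0,0,0],[0,0,0],40]]';python3 -c "
from h import *;st()"
```

```text
clock: 11.42
position: [0.4974, -0.2413, 0.0994]
ee_rot: [0.705, 0.709, 0.003, 0.004]
ft_force: [0.5, 1.7, -1.9]
grip_width: 0.518
clock: 11.8
position: [0.498, -0.2384, 0.0838]
ee_rot: [0.704, 0.71, 0.003, 0.003]
ft_force: [0.2, 0.2, -1.4]
grip_width: 0.521
t 11.8 pos [ 0.498  -0.2384  0.0838] z [ 0.009  0.    -1.   ] y [1.    0.008 0.009] F [ 0.2  0.2 -1.4] g 0.521 q [ 0.76  0.33 -0.46  1.81  0.16  1.03  0.25]
```

```bash
python3 -m jog '[[[-0.002,-0.006,-0.008],[0,0.008,-0.006],40],[[0,0,-0.009],[0,0,0],40],[[0,0,-0.004],[0,0,0],40],[[0,0,0],[0,0,0],40]]';python3 -c "
from h import *;st()"
```

```text
clock: 12.3
position: [0.4966, -0.2435, 0.0619]
ee_rot: [0.706, 0.708, 0.0, 0.0]
ft_force: [1.4, 0.3, -1.2]
grip_width: 0.52
t 12.3 pos [ 0.4966 -0.2435  0.0619] z [ 0.001 -0.    -1.   ] y [1.    0.003 0.001] F [ 1.4  0.3 -1.2] g 0.52 q [ 0.75  0.37 -0.45  1.81  0.18  1.    0.24]
```

```bash
python3 -m jog '[[[0,0,-0.0015],[0,0,0],40],[[0,0,-0.001],[0,0,0],40],[[0,0,-0.0003],[0,0,0],40],[[0,0,0],[0,0,0],40]]';python3 -c "
from h import *;st()"
```

```text
clock: 12.8
position: [0.497, -0.2436, 0.0595]
ee_rot: [0.706, 0.708, 0.001, 0.001]
ft_force: [-0.5, -0.4, -1.8]
grip_width: 0.519
t 12.8 pos [ 0.497  -0.2436  0.0595] z [ 0.002 -0.    -1.   ] y [1.    0.003 0.002] F [-0.5 -0.4 -1.8] g 0.519 q [ 0.75  0.37 -0.44  1.82  0.19  0.99  0.24]
```

```bash
python3 -m jog '[[[0,0,-0.0003],[0,0,0],40],[[0,0,0],[0,0,0],58],[[0,0,0],[0,0,0],70],[[0,0,0.02],[0,0,0],75],[[0,0,0.03],[0,0,0],100]]';python3 -m jog '[[[0,0.02,0.035],[0,0,0],100],[[0,0.04,0.02],[0,0,0],100],[[0.003,0.055,0],[0,0,0],100],[[0.003,0.055,0],[0,0,0],100],[[0.003,0.055,0],[0,0,0],100]]';python3 -c "
from h import *;st();p,d=shot('side','b2');crop(p,200,60,400,260,3,'pics/b2.png')"
```

```text
clock: 13.42
position: [0.4959, -0.2431, 0.1086]
ee_rot: [0.706, 0.708, 0.0, -0.001]
ft_force: [0.1, -0.1, 0.0]
grip_width: 0.935
clock: 14.05
position: [0.5058, -0.017, 0.1687]
ee_rot: [0.709, 0.705, 0.001, 0.003]
ft_force: [0.7, -0.0, 0.4]
grip_width: 0.998
t 14.05 pos [ 0.5058 -0.017   0.1687] z [ 0.006 -0.002 -1.   ] y [ 1.    -0.006  0.006] F [ 0.7 -0.   0.4] g 0.998 q [ 0.52  0.16 -0.63  1.83  0.1   1.18 -0.14]
```

View pics/b2.png

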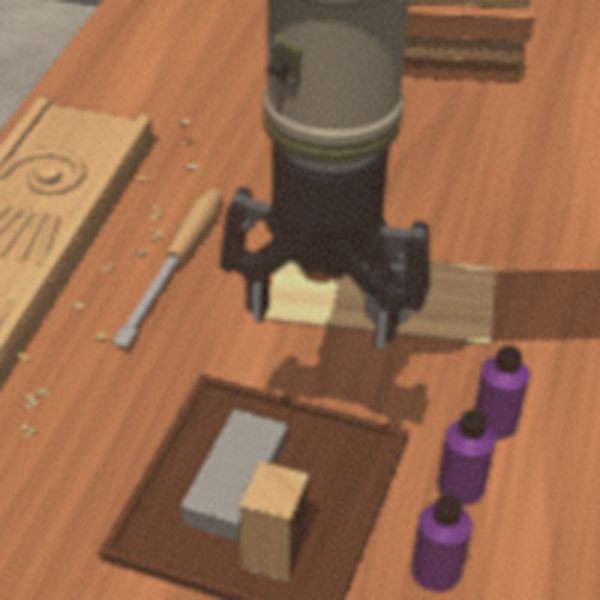

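Only the block (crop 275,520) and the stone remain in the caddy, and the tin and bottle are on the board. The block is next.

```bash
python3 -m jog '[[[0.005,0.04,0],[0,0.004,0],100],[[0.003,0.035,-0.01],[0,0,0],100],[[0.001,0,-0.02],[0,0,0],100],[[0,0,-0.02],[0,0,0],100],[[0,0,0],[0,0,0],100]]';python3 -c "
from h import *;st()"
```

```text
clock: 14.72
position: [0.5154, 0.0718, 0.1192]
ee_rot: [0.704, 0.71, 0.003, 0.001]
ft_force: [-0.6, 0.8, 1.1]
grip_width: 1.0
t 14.72 pos [0.5154 0.0718 0.1192] z [ 0.005  0.002 -1.   ] y [1.    0.008 0.005] F [-0.6  0.8  1.1] g 1.0 q [ 0.38  0.26 -0.68  1.84  0.18  1.1  -0.36]
```

```bash
python3 -m jog '[[[0.001,-0.004,-0.01],[0,0.004,-0.018],100],[[0,0,-0.018],[0,0,0],100],[[0,0,-0.018],[0,0,0],100],[[0,0,-0.008],[0,0,0],100],[[0,0,0],[0,0,0],100]]';python3 -c "
from h import *;st()"
```

```text
clock: 15.35
position: [0.517, 0.0666, 0.0625]
ee_rot: [0.712, 0.703, 0.001, 0.0]
ft_force: [0.1, -0.3, 0.9]
grip_width: 0.999
t 15.35 pos [0.517  0.0666 0.0625] z [ 0.002  0.002 -1.   ] y [ 1.    -0.013  0.002] F [ 0.1 -0.3  0.9] g 0.999 q [ 0.36  0.34 -0.66  1.89  0.24  0.99 -0.42]
```

```bash
python3 -m jog '[[[0,0,-0.002],[0,0,0.003],65],[[0,0,0],[0,0,0],50],[[0,0,0],[0,0,0],42],[[0,0,0],[0,0,0],35],[[0,0,0],[0,0,0],35]]' 35;python3 -c "
from h import *;st()"; python3 -m jog '[[[0,0,0.01],[0,0,0],35],[[0,0,0.025],[0,0,0],35],[[0,-0.01,0.03],[0,0,0],35],[[-0.005,-0.03,0.03],[0,0,0],35],[[-0.005,-0.04,0.01],[0,0,0],35]]' 40;python3 -c "
from h import *;st();p,d=shot('side','b3');crop(p,200,60,400,260,3,'pics/b3.png')"
```

```text
clock: 15.98
position: [0.5177, 0.0668, 0.0616]
ee_rot: [0.71, 0.704, 0.002, 0.001]
ft_force: [-0.3, 0.1, -1.4]
grip_width: 0.462
t 15.97 pos [0.5177 0.0668 0.0616] z [ 0.004  0.002 -1.   ] y [ 1.    -0.009  0.004] F [-0.3  0.1 -1.4] g 0.462 q [ 0.36  0.34 -0.66  1.89  0.25  0.99 -0.41]
clock: 16.6
position: [0.507, -0.0112, 0.172]
ee_rot: [0.708, 0.706, 0.003, 0.0]
ft_force: [0.6, -0.3, -1.1]
grip_width: 0.461
t 16.6 pos [ 0.507  -0.0112  0.172 ] z [ 0.004  0.003 -1.   ] y [ 1.    -0.002  0.004] F [ 0.6 -0.3 -1.1] g 0.461 q [ 0.53  0.16 -0.65  1.82  0.1   1.19 -0.15]
```

View pics/b3.png

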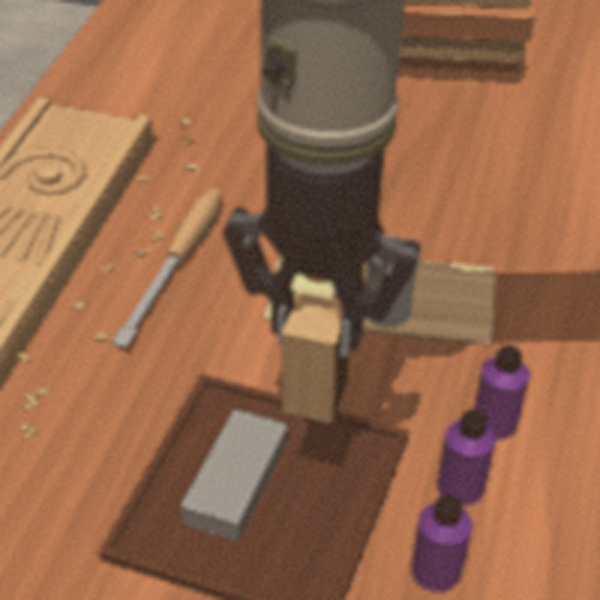

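```bash
python3 -m jog '[[[-0.01,-0.045,0],[0,0,0],35],[[-0.01,-0.045,0],[0,0,0],35],[[-0.01,-0.045,-0.005],[0,0,0],35],[[-0.01,-0.045,-0.005],[0,0,0],35],[[-0.01,-0.04,-0.005],[0,0,0],35]]';python3 -m jog '[[[-0.009,-0.035,-0.01],[0,0,0],35],[[-0.003,-0.02,-0.02],[0,0,0],35],[[0,0,-0.02],[0,0,0],35],[[0,0,0],[0,0,0],35]]';python3 -c "
from h import *;st()"
```

```text
clock: 17.27
position: [0.4563, -0.242, 0.1616]
ee_rot: [0.709, 0.706, 0.003, 0.004]
ft_force: [0.7, 0.4, -0.8]
grip_width: 0.465
clock: 17.77
position: [0.4431, -0.3006, 0.1096]
ee_rot: [0.71, 0.704, 0.003, 0.004]
ft_force: [0.1, 0.1, -1.3]
grip_width: 0.459
t 17.77 pos [ 0.4431 -0.3006  0.1096] z [ 0.011 -0.001 -1.   ] y [ 1.    -0.009  0.011] F [ 0.1  0.1 -1.3] g 0.459 q [ 0.87  0.26 -0.41  1.83  0.11  1.07  0.42]
```

```bash
python3 -m jog '[[[0,-0.003,-0.015],[0.003,0.007,0],35],[[0,0,-0.015],[0,0,0],35],[[0,0,-0.01],[0,0,0],35],[[0,0,-0.005],[0,0,0],35],[[0,0,0],[0,0,0],35]]';python3 -c "
from h import *;st();p,d=shot('side','b4');crop(p,240,60,390,180,5,'pics/b4.png')"
```

```text
clock: 18.4
position: [0.4445, -0.3022, 0.0622]
ee_rot: [0.709, 0.705, 0.002, 0.001]
ft_force: [0.6, -0.1, -1.6]
grip_width: 0.462
t 18.4 pos [ 0.4445 -0.3022  0.0622] z [ 0.004  0.003 -1.   ] y [ 1.    -0.006  0.004] F [ 0.6 -0.1 -1.6] g 0.462 q [ 0.86  0.33 -0.4   1.86  0.15  0.98  0.4 ]
```

View pics/b4.png

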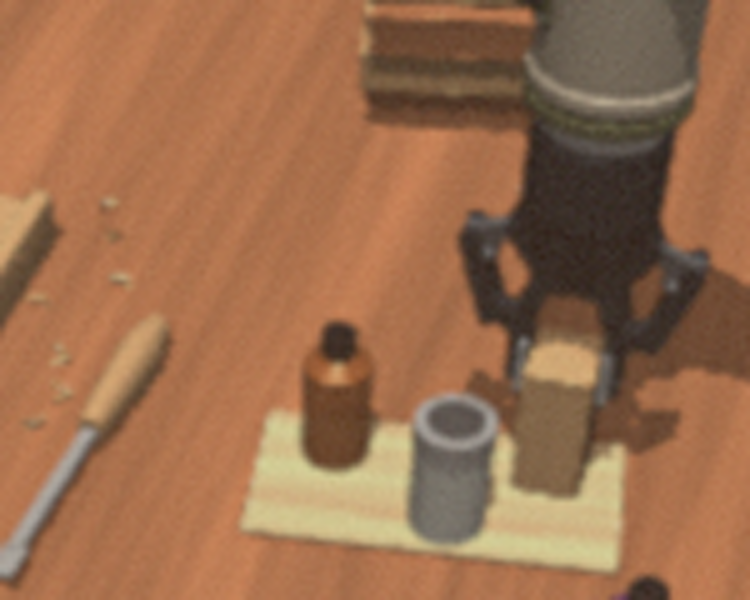

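The bottle (338,420) and tin (450,470) both stand on the board, and the block is just above it. I'll lower it and let go.

```bash
python3 -m jog '[[[0,0,-0.0015],[0,0,0],35],[[0,0,-0.001],[0,0,0],35],[[0,0,-0.0003],[0,0,0],35],[[0,0,0],[0,0,0],35]]';python3 -c "
from h import *;st()"
```

```text
clock: 18.95
position: [0.4452, -0.3028, 0.0607]
ee_rot: [0.709, 0.705, 0.002, 0.002]
ft_force: [-0.2, 1.0, -0.7]
grip_width: 0.466
t 18.95 pos [ 0.4452 -0.3028  0.0607] z [ 0.006  0.001 -1.   ] y [ 1.    -0.006  0.006] F [-0.2  1.  -0.7] g 0.466 q [ 0.86  0.33 -0.4   1.86  0.15  0.98  0.39]
```

```bash
python3 -m jog '[[[0,0,-0.0008],[0,0.002,0],35],[[0,0,0],[0,0,0],35]]';python3 -c "
from h import *;st()"
```

```text
clock: 19.2
position: [0.4452, -0.3028, 0.0599]
ee_rot: [0.709, 0.705, 0.002, 0.001]
ft_force: [-0.1, -0.2, -1.0]
grip_width: 0.461
t 19.2 pos [ 0.4452 -0.3028  0.0599] z [ 0.004  0.001 -1.   ] y [ 1.    -0.006  0.004] F [-0.1 -0.2 -1. ] g 0.461 q [ 0.86  0.33 -0.4   1.86  0.15  0.98  0.39]
```

```bash
python3 -m jog '[[[0,0,-0.0003],[0,0,0],35],[[0,0,0],[0,0,0],55],[[0,0,0],[0,0,0],65],[[0,0,0.02],[0,0,0],70],[[0,0,0.03],[0,0,0],100]]';python3 -m jog '[[[0,0,0.05],[0,0,0],100],[[0.01,0.03,0.02],[0,0,0],100],[[0.024,0.055,0],[0,0,-0.02],100],[[0.024,0.055,0],[0,0,-0.02],100],[[0.024,0.055,0],[0,0,-0.02],100]]';python3 -m jog '[[[0.024,0.055,0],[0,0,0],100],[[0.018,0.05,0],[0,0,0],100],[[0,0,-0.01],[0,0,0],100],[[0,0,0],[0,0,0],100]]'
python3 -c "
from h import *;st();p,d=shot('side','b5')"
```

```text
clock: 19.82
position: [0.4441, -0.302, 0.1088]
ee_rot: [0.709, 0.705, 0.002, -0.001]
ft_force: [-0.0, -0.3, -0.4]
grip_width: 0.887
clock: 20.45
position: [0.5271, -0.1077, 0.1847]
ee_rot: [0.734, 0.679, 0.002, 0.003]
ft_force: [1.3, -1.0, 0.1]
grip_width: 0.999
clock: 20.95
position: [0.571, 0.0062, 0.1753]
ee_rot: [0.732, 0.681, 0.003, 0.003]
ft_force: [0.2, -0.3, 0.5]
grip_width: 0.991
t 20.95 pos [0.571  0.0062 0.1753] z [ 0.009  0.    -1.   ] y [ 0.997 -0.072  0.009] F [ 0.2 -0.3  0.5] g 0.991 q [ 0.43  0.3  -0.62  1.66  0.19  1.23 -0.3 ]
```

View pics/side_b5.png

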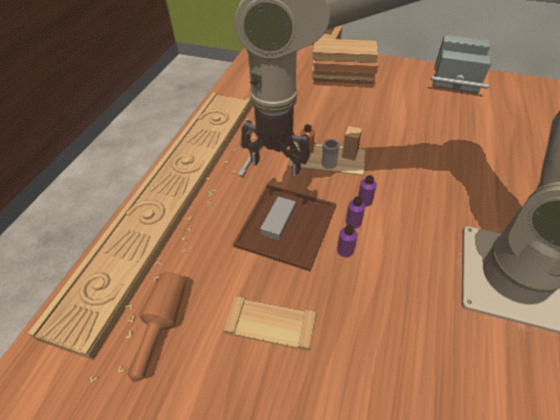

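The bottle (308,135), tin (330,155) and block (353,140) stand on the board, and the stone is alone in the caddy. Descending onto the stone.

```bash
python3 -m jog '[[[-0.001,-0.001,-0.02],[0,0.009,0.005],100],[[0,0,-0.03],[0,0,0],100],[[0,0,-0.03],[0,0,0],100],[[0,0,-0.02],[0,0,0],100],[[0,0,0],[0,0,0],100]]';python3 -c "
from h import *;st()"
```

```text
clock: 21.62
position: [0.5683, -0.0018, 0.0703]
ee_rot: [0.733, 0.68, -0.002, 0.0]
ft_force: [-0.7, -0.8, 0.4]
grip_width: 0.998
t 21.62 pos [ 0.5683 -0.0018  0.0703] z [-0.002 -0.002 -1.   ] y [ 0.997 -0.076 -0.002] F [-0.7 -0.8  0.4] g 0.998 q [ 0.41  0.42 -0.59  1.76  0.26  1.05 -0.35]
```

```bash
python3 -m jog '[[[0.001,0.007,-0.008],[0,0,0.01],100],[[0,0,-0.012],[0,0,0],100],[[0,0,-0.012],[0,0,0],100],[[0,0,-0.006],[0,0,0],100],[[0,0,0],[0,0,0],100]]';python3 -c "
from h import *;st()"
```

```text
clock: 22.25
position: [0.5701, 0.0047, 0.031]
ee_rot: [0.73, 0.683, -0.001, 0.001]
ft_force: [0.3, -0.4, -0.3]
grip_width: 1.001
t 22.25 pos [0.5701 0.0047 0.031 ] z [-0.    -0.003 -1.   ] y [ 0.998 -0.066  0.   ] F [ 0.3 -0.4 -0.3] g 1.001 q [ 0.38  0.47 -0.57  1.78  0.3   0.98 -0.38]
```

```bash
python3 -m jog '[[[0,0,-0.0035],[0.002,0,0],80],[[0,0,0],[0,0,0],65],[[0,0,0],[0,0,0],55],[[0,0,0],[0,0,0],45],[[0,0,0],[0,0,0],45]]' 60;python3 -c "
from h import *;st()"
```

```text
clock: 22.88
position: [0.5709, 0.0047, 0.0283]
ee_rot: [0.73, 0.683, 0.0, 0.001]
ft_force: [0.3, -0.2, -0.9]
grip_width: 0.45
t 22.88 pos [0.5709 0.0047 0.0283] z [ 0.002 -0.001 -1.   ] y [ 0.998 -0.067  0.002] F [ 0.3 -0.2 -0.9] g 0.45 q [ 0.38  0.47 -0.57  1.78  0.31  0.97 -0.38]
```

```bash
python3 -c "
from h import *;st();p,d=shot('side','b6');crop(p,220,130,370,270,5,'pics/b6.png')
C=cloud('side',d)
for v in range(180,250,5):
  print(v,[tuple((C[v,u]*1000).round().astype(int)) for u in range(255,325,12)])"
```

```text
t 22.88 pos [0.5709 0.0047 0.0283] z [ 0.002 -0.001 -1.   ] y [ 0.998 -0.067  0.002] F [ 0.3 -0.2 -0.9] g 0.45 q [ 0.38  0.47 -0.57  1.78  0.31  0.97 -0.38]
180 [(np.int64(624), np.int64(5), np.int64(137)), (np.int64(579), np.int64(42), np.int64(186)), (np.int64(553), np.int64(37), np.int64(189)), (np.int64(535), np.int64(8), np.int64(166)), (np.int64(550), np.int64(-162), np.int64(-1)), (np.int64(517), np.int64(-171), np.int64(0))]
185 [(np.int64(622), np.int64(11), np.int64(127)), (np.int64(579), np.int64(43), np.int64(171)), (np.int64(552), np.int64(40), np.int64(176)), (np.int64(535), np.int64(6), np.int64(148)), (np.int64(544), np.int64(-143), np.int64(-1)), (np.int64(512), np.int64(-152), np.int64(-1))]
190 [(np.int64(622), np.int64(14), np.int64(113)), (np.int64(588), np.int64(24), np.int64(133)), (np.int64(559), np.int64(22), np.int64(141)), (np.int64(532), np.int64(16), np.int64(143)), (np.int64(508), np.int64(0), np.int64(134)), (np.int64(507), np.int64(-134), np.int64(-1))]
195 [(np.int64(624), np.int64(13), np.int64(94)), (np.int64(589), np.int64(23), np.int64(115)), (np.
[... 2204 characters left out ...]
, np.int64(62), np.int64(25)), (np.int64(525), np.int64(39), np.int64(6)), (np.int64(496), np.int64(33), np.int64(8)), (np.int64(467), np.int64(22), np.int64(6))]
240 [(np.int64(605), np.int64(81), np.int64(6)), (np.int64(577), np.int64(73), np.int64(8)), (np.int64(549), np.int64(63), np.int64(6)), (np.int64(520), np.int64(54), np.int64(6)), (np.int64(491), np.int64(48), np.int64(8)), (np.int64(464), np.int64(37), np.int64(6))]
245 [(np.int64(599), np.int64(96), np.int64(8)), (np.int64(572), np.int64(86), np.int64(5)), (np.int64(544), np.int64(78), np.int64(7)), (np.int64(516), np.int64(69), np.int64(7)), (np.int64(488), np.int64(61), np.int64(7)), (np.int64(460), np.int64(53), np.int64(7))]
```

View pics/b6.png

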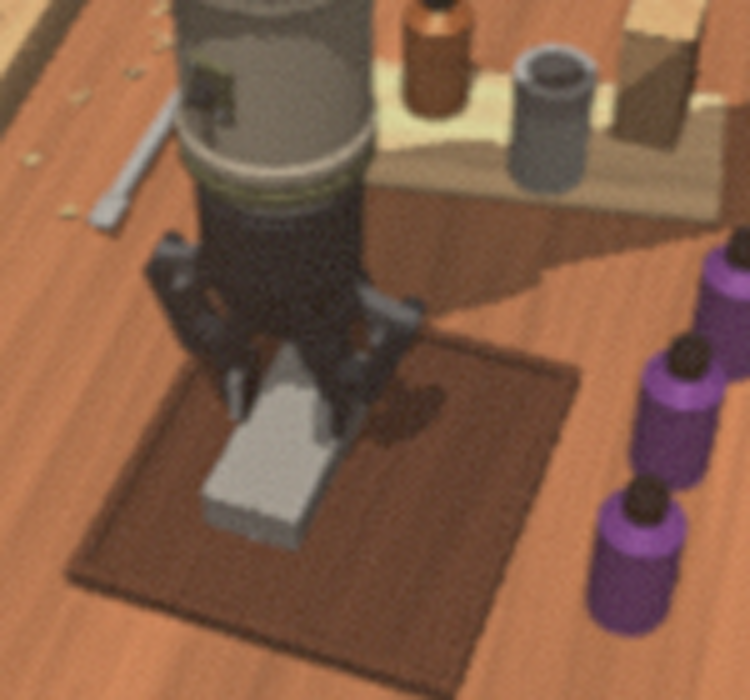

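```bash
python3 -c "
from h import *
z=np.load('pics/side_b6.npz');p,d=z['p'],z['d'];C=cloud('side',d)
crop(p,250,185,310,225,13,'pics/b7.png')
for v in range(194,224,2):
  print(v,[tuple((C[v,u]*1000).round().astype(int).tolist()) for u in range(282,296,2)])
print()
for v in range(196,220,2):
  print(v,[tuple((C[v,u]*1000).round().astype(int).tolist()) for u in range(260,276,2)])
"
```

```text
194 [(552, 21, 129), (549, 17, 125), (543, 19, 129), (538, 19, 130), (567, -90, 9), (561, -90, 11), (526, 14, 130)]
196 [(551, 24, 125), (548, 18, 120), (544, 17, 121), (545, -1, 101), (566, -87, 5), (560, -85, 8), (526, 13, 121)]
198 [(551, 25, 119), (552, 9, 102), (546, 9, 104), (544, 3, 98), (563, -79, 6), (558, -81, 5), (523, 21, 124)]
200 [(551, 25, 112), (548, 21, 109), (545, 13, 102), (545, 0, 87), (540, -3, 86), (556, -73, 6), (529, 3, 96)]
202 [(551, 25, 106), (546, 26, 108), (544, 16, 98), (544, 3, 84), (538, 5, 88), (533, 4, 88), (523, 22, 111)]
204 [(554, 19, 91), (547, 24, 99), (544, 18, 93), (542, 9, 84), (536, 12, 89), (528, 22, 103), (523, 21, 103)]
206 [(553, 20, 85), (549, 19, 86), (543, 21, 89), (540, 15, 84), (535, 16, 87), (528, 21, 95), (523, 21, 96)]
208 [(566, -17, 32), (549, 19, 78), (543, 20, 82), (539, 18, 80), (533, 20, 85), (528, 23, 89), (523, 20, 88)]
210 [(564, -11, 32), (549, 19, 70), (543, 22, 76), (540, 16, 71), (545, -18, 31), (528, 22, 81), (523, 22, 83)]
212 [(562, -3, 33), (549, 18, 62), (545, 15, 60), (540, 16, 63), (539, 0, 45), (542, -28, 12)
[... 1340 characters left out ...]
 -23, 6), (605, 9, 48), (597, 16, 58), (592, 15, 59), (591, 3, 46), (591, -10, 31), (586, -12, 31)]
210 [(626, -14, 7), (621, -15, 7), (604, 12, 44), (596, 17, 52), (592, 14, 50), (591, 3, 39), (588, -4, 32), (583, -5, 32)]
212 [(624, -7, 8), (619, -9, 7), (613, -9, 9), (597, 16, 43), (592, 14, 43), (592, 3, 30), (586, 2, 31), (582, 0, 30)]
214 [(621, 1, 10), (617, -3, 7), (611, -4, 7), (607, -6, 6), (592, 16, 37), (589, 11, 33), (584, 9, 32), (579, 8, 32)]
216 [(619, 6, 9), (614, 4, 8), (608, 5, 11), (603, 3, 11), (592, 18, 31), (586, 18, 34), (582, 16, 33), (577, 14, 32)]
218 [(617, 12, 7), (613, 8, 5), (607, 8, 6), (594, 27, 33), (590, 23, 30), (585, 22, 31), (580, 22, 33), (575, 20, 33)]
```

View pics/b7.png

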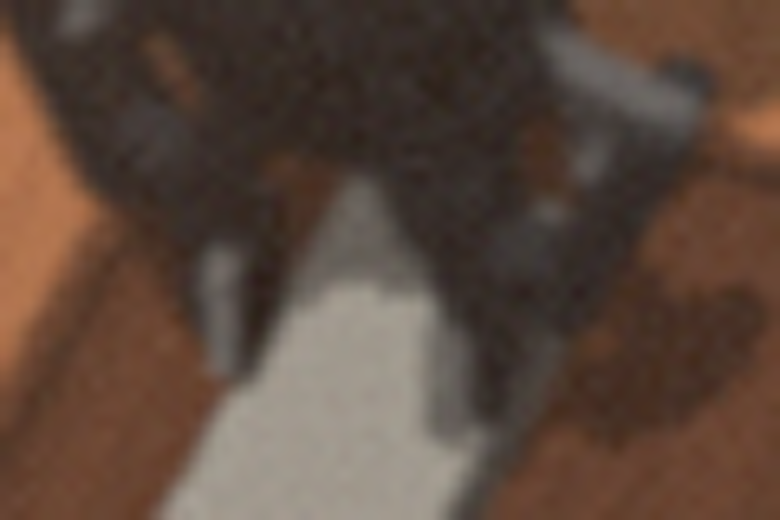

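The jaws closed to 0.45 without gripping anything. In the crop and the depth data the fingertips (front one at crop 450,430) end at z ≈ 0.035, just above the stone top. So the real fingertips sit about 19 mm higher than the reported position implies, and I need to go lower. I'll open to 80 % and descend in small steps, watching the force.

```bash
python3 -m jog '[[[0,0,0.004],[0,0,0],80],[[0,0,0],[0,0,0],80],[[0,0,0],[0,0,0],80],[[0,0,-0.005],[0,0,0],80],[[0,0,-0.004],[0,0,0],80]]' 60;python3 -c "
from h import *;st();p,d=shot('side','b8');crop(p,240,175,320,235,10,'pics/b8.png')"
```

```text
clock: 23.55
position: [0.5711, 0.0047, 0.0234]
ee_rot: [0.73, 0.683, 0.0, 0.001]
ft_force: [0.7, 0.2, -0.8]
grip_width: 0.802
t 23.55 pos [0.5711 0.0047 0.0234] z [ 0.002 -0.001 -1.   ] y [ 0.998 -0.067  0.002] F [ 0.7  0.2 -0.8] g 0.802 q [ 0.38  0.48 -0.57  1.79  0.31  0.96 -0.38]
```

View pics/b8.png

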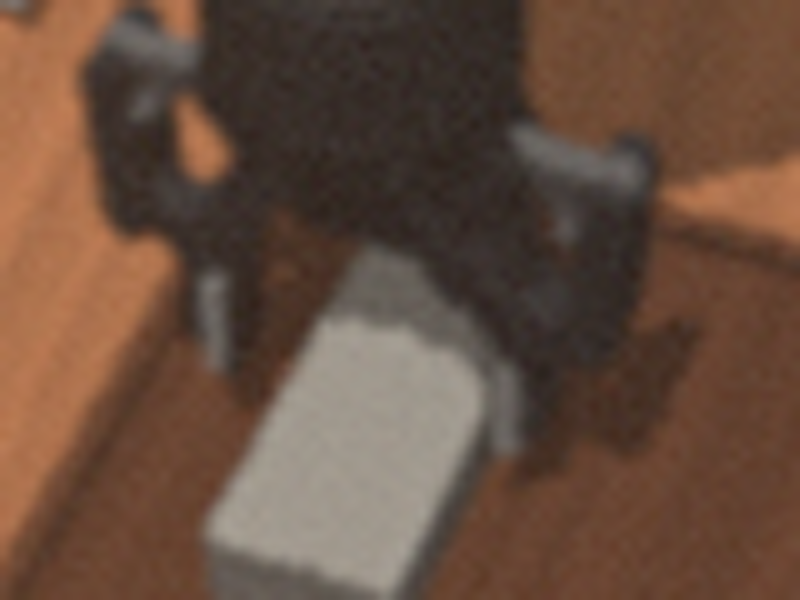

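```bash
python3 -c "
from h import *
for uv in[(291,220),(261.8,212)]:
  c,D=ray('side',[uv]);t=(.016-c[1])/D[0,1];print((c+D[0]*t).round(4))"
```

```text
[0.5319 0.016  0.0348]
[0.6085 0.016  0.0392]
```

```bash
python3 -m jog '[[[0,0,-0.005],[0,0,0],80],[[0,0,-0.004],[0,0,0],80],[[0,0,-0.004],[0,0,0],80],[[0,0,-0.002],[0,0,0],80],[[0,0,0],[0,0,0],80]]' 60;python3 -c "
from h import *;st()"
```

```text
clock: 24.22
position: [0.5705, 0.0047, 0.0063]
ee_rot: [0.73, 0.683, -0.0, 0.0]
ft_force: [-0.0, -0.7, -0.1]
grip_width: 0.804
t 24.23 pos [0.5705 0.0047 0.0063] z [ 0.001 -0.001 -1.   ] y [ 0.998 -0.067  0.001] F [-0.  -0.7 -0.1] g 0.804 q [ 0.37  0.5  -0.56  1.8   0.33  0.93 -0.4 ]
```

```bash
python3 -m jog '[[[0,0,0],[0,0,0],72],[[0,0,0],[0,0,0],64],[[0,0,0],[0,0,0],58],[[0,0,0],[0,0,0],50],[[0,0,0],[0,0,0],45]]' 60;python3 -c "
from h import *;st();p,d=shot('side','b9');crop(p,240,175,320,235,10,'pics/b9.png')"
```

```text
clock: 24.85
position: [0.5706, 0.0048, 0.0069]
ee_rot: [0.73, 0.683, 0.0, 0.001]
ft_force: [-0.4, -0.2, -1.3]
grip_width: 0.572
t 24.85 pos [0.5706 0.0048 0.0069] z [ 0.001 -0.001 -1.   ] y [ 0.998 -0.067  0.001] F [-0.4 -0.2 -1.3] g 0.572 q [ 0.37  0.5  -0.56  1.8   0.33  0.93 -0.4 ]
```

View pics/b9.png

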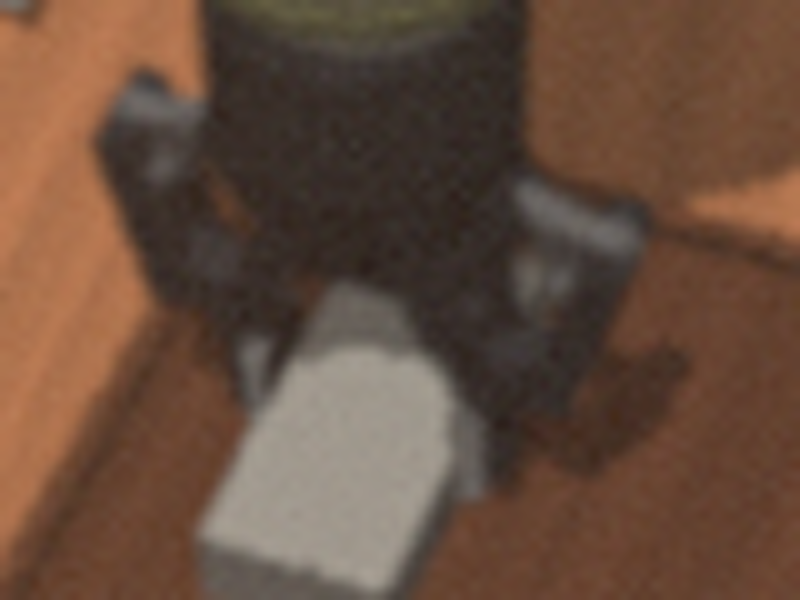

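Now it's gripped (0.572 ≈ 50 mm). I'll lift it and carry it to the holder, turning +1.73 rad.

```bash
python3 -m jog '[[[0,0,0.01],[0,0,0],45],[[0,0,0.02],[0,0,0],45],[[0,0,0.03],[0,0,0],45],[[0,0.01,0.03],[0,0,0.05],45],[[-0.006,0.022,0.01],[0,0,0.12],45]]' 70;python3 -m jog '[[[-0.006,0.024,0],[0,0,0.14],45],[[-0.006,0.024,0],[0,0,0.14],45],[[-0.006,0.024,0],[0,0,0.14],45],[[-0.006,0.024,0],[0,0,0.14],45],[[-0.006,0.024,0],[0,0,0.14],45]]';python3 -c "
from h import *;st();p,d=shot('side','d1')"
```

```text
clock: 25.52
position: [0.5638, 0.0355, 0.1128]
ee_rot: [0.669, 0.743, -0.001, 0.001]
ft_force: [0.9, 0.4, -3.4]
grip_width: 0.568
clock: 26.15
position: [0.5342, 0.1588, 0.1211]
ee_rot: [0.363, 0.932, 0.002, 0.004]
ft_force: [0.1, -0.0, -3.6]
grip_width: 0.566
t 26.15 pos [0.5342 0.1588 0.1211] z [ 0.009 -0.    -1.   ] y [0.677 0.736 0.006] F [ 0.1 -0.  -3.6] g 0.566 q [ 0.32  0.38 -0.83  1.75  0.31  1.14  0.22]
```

View pics/side_d1.png

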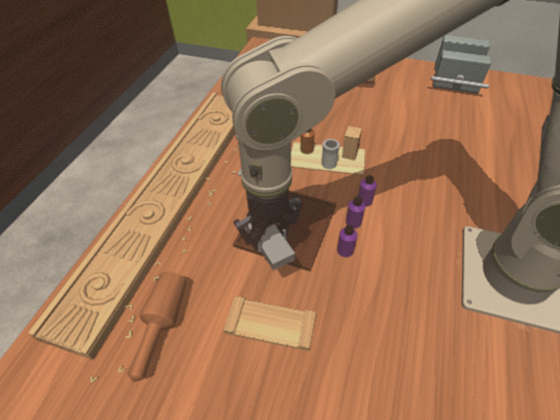

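```bash
python3 -m jog '[[[-0.006,0.022,0],[0,0,0.15],45],[[-0.006,0.022,0],[0,0,0.15],45],[[-0.006,0.022,0],[0,0,0.15],45],[[-0.006,0.022,0],[0,0,0.15],45],[[-0.006,0.015,0],[0,0,0.13],45]]';python3 -m jog '[[[0,0,0],[0,0,0],45],[[0,0,0],[0,0,0],45]]';python3 -c "
from h import *;st()"
```

```text
clock: 26.82
position: [0.5028, 0.2677, 0.1274]
ee_rot: [-0.008, 1.0, 0.004, 0.005]
ft_force: [0.5, 0.8, -2.9]
grip_width: 0.564
clock: 27.08
position: [0.5029, 0.2677, 0.1288]
ee_rot: [-0.007, 1.0, 0.004, 0.006]
ft_force: [-0.1, -0.0, -3.3]
grip_width: 0.571
t 27.07 pos [0.5029 0.2677 0.1288] z [ 0.012  0.007 -1.   ] y [-0.014  1.     0.007] F [-0.1 -0.  -3.3] g 0.571 q [ 0.23  0.46 -0.99  1.71  0.41  1.19  0.72]
```

```bash
python3 -m jog '[[[-0.0006,0.0035,-0.005],[-0.007,0.012,0.078],45],[[0,0,-0.02],[0,0,0],45],[[0,0,-0.02],[0,0,0],45],[[0,0,-0.015],[0,0,0],45],[[0,0,0],[0,0,0],45]]';python3 -c "
from h import *;st()"
```

```text
clock: 27.7
position: [0.5032, 0.267, 0.0643]
ee_rot: [-0.04, 0.999, -0.001, -0.0]
ft_force: [-0.5, 1.1, -3.5]
grip_width: 0.57
t 27.7 pos [0.5032 0.267  0.0643] z [-0.001 -0.002 -1.   ] y [-0.079  0.997 -0.002] F [-0.5  1.1 -3.5] g 0.57 q [ 0.19  0.55 -0.95  1.75  0.5   1.11  0.73]
```

```bash
python3 -m jog '[[[-0.001,0.0045,-0.01],[0.002,0,0.014],45],[[0,0,-0.012],[0,0,0],45],[[0,0,-0.01],[0,0,0],45],[[0,0,0],[0,0,0],45]]';python3 -c "
from h import *;st();p,d=shot('side','d2');crop(p,200,270,350,370,5,'pics/d2.png');p,d=shot('top','d2');crop(p,110,160,230,290,4,'pics/d2t.png')"
```

```text
clock: 28.2
position: [0.5023, 0.2723, 0.0306]
ee_rot: [-0.047, 0.999, 0.0, -0.0]
ft_force: [-0.4, 0.2, -3.1]
grip_width: 0.566
t 28.2 pos [0.5023 0.2723 0.0306] z [-0.  0. -1.] y [-0.094  0.996  0.   ] F [-0.4  0.2 -3.1] g 0.566 q [ 0.16  0.6  -0.92  1.77  0.54  1.06  0.7 ]
```

View pics/d2.png

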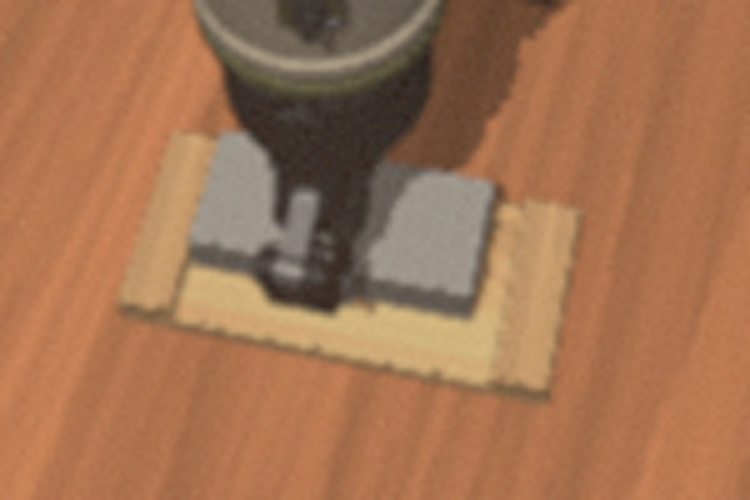

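View pics/d2t.png

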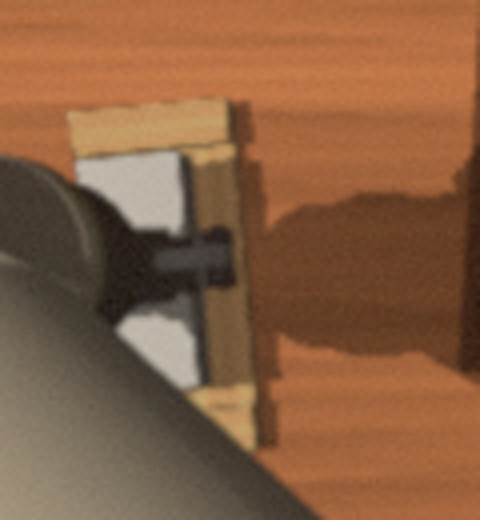

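```bash
python3 -c "
from h import *
a=np.array([(192,247),(473,299),(495,182),(220,133)])/5+[200,270]
P=onz('side',a,.0567)[:,:2]*1000;print(P.round(1))
c=np.array([501.3+1,271.4]);th=np.radians(5.29);ex=np.array([np.cos(th),np.sin(th)]);ey=np.array([-ex[1],ex[0]])
print(((P-c)@np.c_[ex,ey]).round(1), P.mean(0))
b=np.array([(180,318),(497,385)])/5+[200,270]
print(onz('side',b,.010)[:,:2]*1000)
"
```

```text
[[553.4 306.2]
 [440.8 293.8]
 [446.3 243.9]
 [561.  256.3]]
[[ 54.1  29.9]
 [-59.2  28. ]
 [-58.3 -22.3]
 [ 57.  -20.5]] [500.35448063 275.03772828]
[[559.08301224 318.05533941]
 [426.63930225 306.1551233 ]]
```

```bash
python3 -m jog '[[[0,-0.0007,-0.008],[0,0,-0.001],45],[[0,0,-0.007],[0,0,0],45],[[0,0,-0.002],[0,0,0],45],[[0,0,0],[0,0,0],45]]';python3 -c "
from h import *;st();p,d=shot('side','d3');crop(p,210,280,330,355,6.5,'pics/d3.png');p,d=shot('top','d3');crop(p,120,180,185,285,5.7,'pics/d3t.png')"
```

```text
clock: 28.8
position: [0.5033, 0.2719, 0.0139]
ee_rot: [-0.046, 0.999, 0.001, 0.001]
ft_force: [1.3, 0.1, -3.5]
grip_width: 0.572
t 28.8 pos [0.5033 0.2719 0.0139] z [ 0.002  0.001 -1.   ] y [-0.092  0.996  0.001] F [ 1.3  0.1 -3.5] g 0.572 q [ 0.15  0.62 -0.91  1.78  0.56  1.03  0.69]
```

View pics/d3.png

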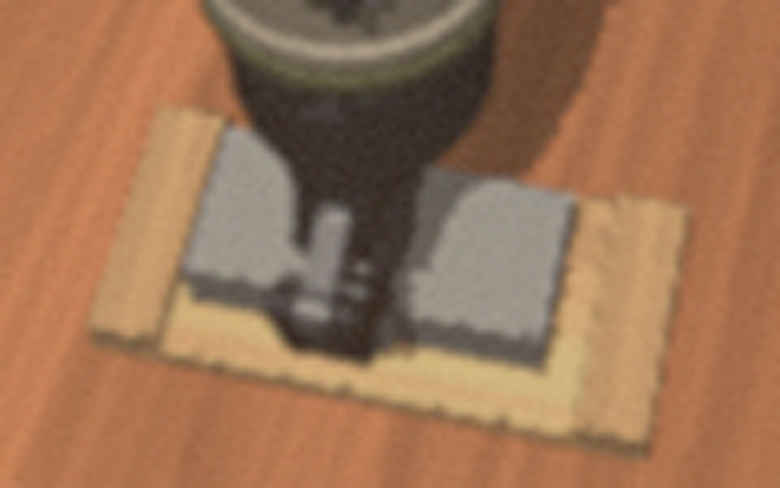

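View pics/d3t.png

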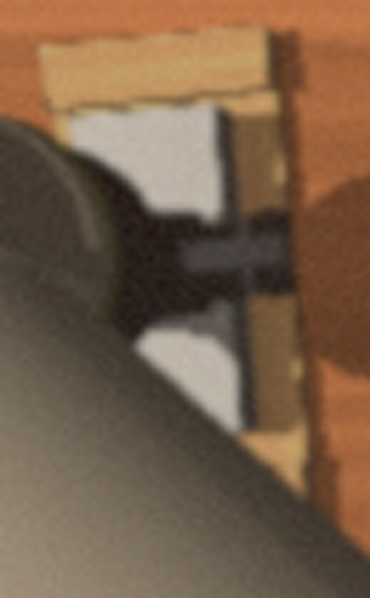

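```bash
python3 -c "
from meas import *
p,d=load('side','0');C=cloud('side',d);z=C[:,:,2]
crop(p,215,285,325,355,7,'pics/h0.png')
def box(m,u0,v0,u1,v1):
    o=np.zeros_like(m);o[v0:v1,u0:u1]=m[v0:v1,u0:u1];return o
zs=cv2.GaussianBlur(z,(0,0),1)
print('far',rect('side',box(zs>.0145,215,290,255,345),.018));print('near',rect('side',box(zs>.0145,290,300,330,360),.018))
print('all',rect('side',box(zs>.006,215,290,330,360),.014))
"
```

```text
far (array([577.06152344, 282.56326294]), (77.15031433105469, 20.889122009277344), -84.94709062576294)
near (array([422.07327271, 267.72296143]), (77.66500854492188, 33.44703674316406), -75.96881675720215)
all (array([505.0632019 , 280.17004395]), (195.85330200195312, 97.3146743774414), 5.193233966827393)
```

View pics/h0.png

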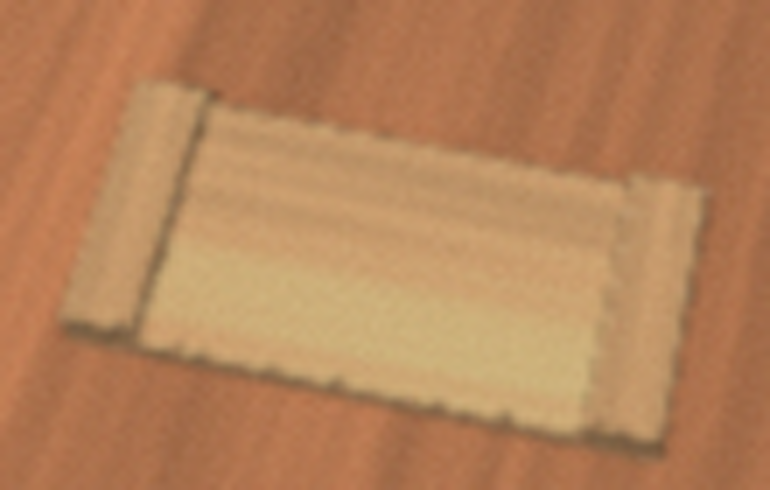

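```bash
python3 -c "
from h import *
H=onz('side',np.array([(137,82),(62,325),(662,442),(706,188)])/7+[215,285],.018)[:,:2]*1000
S=onz('side',np.array([(228,124),(182,272),(546,340),(575,195)])/6.5+[210,280],.040)[:,:2]*1000
print(H.round(1),S.round(1));print(H.mean(0),S.mean(0))
for Q in(H,S):
  e=(Q[0]+Q[1]-Q[2]-Q[3])/2;print(np.linalg.norm(e),np.degrees(np.arctan2(e[1],e[0])))
"
```

```text
[[591.3 244.6]
 [582.5 324. ]
 [406.  305.4]
 [413.4 226.7]] [[561.3 253.2]
 [556.7 304.7]
 [442.4 292.2]
 [447.1 243.9]]
[498.31851192 275.17764439] [501.86998147 273.5039986 ]
178.1519623616698 5.887848303381865
114.81434209538398 5.462748776561539
```

```bash
python3 -c "
from h import *
th=np.radians(5.3);ex=np.array([np.cos(th),np.sin(th)]);ey=np.array([-ex[1],ex[0]])
f=lambda a,z:(onz('top',np.array(a)/5.7+[120,180],z)[:,:2]*1000)@np.c_[ex,ey]
print(f([(70,107),(165,99),(255,92)],.018))
print(f([(72,121),(145,112),(215,103)],.040), 'right edge',f([(222,120),(243,400)],.040))
p,d=load('top','0')
g=lambda a,z:(onz('top',np.array(a)/5.+[120,175],z)[:,:2]*1000)@np.c_[ex,ey]
print('h0 top far outer/inner',g([(35,66),(233,50),(50,122),(243,103)],.018),'near inner/outer',g([(70,450),(268,432),(75,506),(270,486)],.018))
"
```

```text
[[590.50774808 255.18555634]
 [589.94906784 221.48824231]
 [589.20514653 189.48488646]]
[[582.88207359 247.49793756]
 [583.45208933 222.18786506]
 [584.12470135 197.84468708]] right edge [[577.9635232  195.94479788]
 [480.49154326 196.96312847]]
h0 top far outer/inner [[613.09803027 263.9883526 ]
 [611.541332   183.73309768]
 [589.69746961 259.86095849]
 [589.51057416 181.59878624]] near inner/outer [[456.78055538 262.50083119]
 [455.65548409 183.02915374]
 [434.29161307 262.25474108]
 [434.03433706 184.05490506]]
```

Both cameras agree: the stone is about 3.4 mm too far along the holder and 1.5 mm off sideways. I'll correct that while it's still held, then lower it.

```bash
python3 -m jog '[[[-0.0034,0.0012,0],[0,0.002,0.004],45],[[0,0,0],[0,0,0],45]]';python3 -c "
from h import *;st()"
```

```text
clock: 29.15
position: [0.4998, 0.2735, 0.0145]
ee_rot: [-0.048, 0.999, 0.001, 0.0]
ft_force: [-0.5, 0.5, -3.4]
grip_width: 0.573
t 29.15 pos [0.4998 0.2735 0.0145] z [ 0.001  0.002 -1.   ] y [-0.096  0.995  0.002] F [-0.5  0.5 -3.4] g 0.573 q [ 0.15  0.61 -0.91  1.78  0.56  1.03  0.69]
```

```bash
python3 -m jog '[[[0,-0.0004,-0.002],[0,0,0],45],[[0,0,-0.002],[0,0,0],45],[[0,0,-0.0008],[0,0,0],45],[[0,0,0],[0,0,0],45]]';python3 -c "
from h import *;st()"
```

```text
clock: 29.65
position: [0.5, 0.273, 0.0094]
ee_rot: [-0.048, 0.999, 0.001, 0.001]
ft_force: [-0.4, -0.6, -3.9]
grip_width: 0.568
t 29.65 pos [0.5    0.273  0.0094] z [ 0.001  0.002 -1.   ] y [-0.096  0.995  0.001] F [-0.4 -0.6 -3.9] g 0.568 q [ 0.14  0.62 -0.91  1.78  0.57  1.02  0.68]
```

```bash
python3 -m jog '[[[0,0,-0.0006],[0,0,0],45],[[0,0,0],[0,0,0],45]]';python3 -c "
from h import *;st()";python3 -m jog '[[[0,0,-0.0003],[0,0,0],45],[[0,0,0],[0,0,0],60],[[0,0,0],[0,0,0],70],[[0,0,0],[0,0,0],75],[[0,0,0.02],[0,0,0],80]]';python3 -m jog '[[[0,0,0.04],[0,0,0],90],[[0,0,0.05],[0,0,0],100],[[0.005,-0.03,0.04],[0,0,-0.15],100],[[0.005,-0.05,0],[0,0,-0.15],100],[[0.005,-0.05,0],[0,0,-0.15],100]]';python3 -c "
from h import *;st();p,d=shot('side','d4');crop(p,210,280,330,355,6.5,'pics/d4.png');p,d=shot('top','d4')"
```

```text
clock: 29.9
position: [0.5001, 0.273, 0.009]
ee_rot: [-0.048, 0.999, 0.001, 0.001]
ft_force: [0.3, 0.2, -3.1]
grip_width: 0.567
t 29.9 pos [0.5001 0.273  0.009 ] z [ 0.001  0.002 -1.   ] y [-0.096  0.995  0.001] F [ 0.3  0.2 -3.1] g 0.567 q [ 0.14  0.62 -0.91  1.78  0.57  1.02  0.68]
clock: 30.52
position: [0.4999, 0.2731, 0.0292]
ee_rot: [-0.048, 0.999, 0.001, 0.0]
ft_force: [0.2, 0.5, 1.1]
grip_width: 0.798
clock: 31.15
position: [0.5142, 0.1468, 0.172]
ee_rot: [0.177, 0.984, 0.004, 0.004]
ft_force: [0.9, 0.0, -1.3]
grip_width: 0.998
t 31.15 pos [0.5142 0.1468 0.172 ] z [ 0.009  0.006 -1.   ] y [0.348 0.938 0.009] F [ 0.9  0.  -1.3] g 0.998 q [ 0.47  0.3  -0.96  1.74  0.26  1.22  0.66]
```

View pics/d4.png

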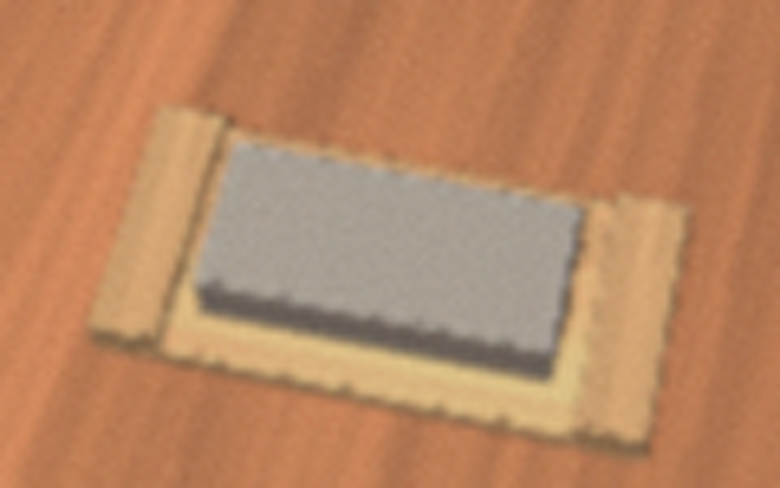

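View pics/top_d4.png

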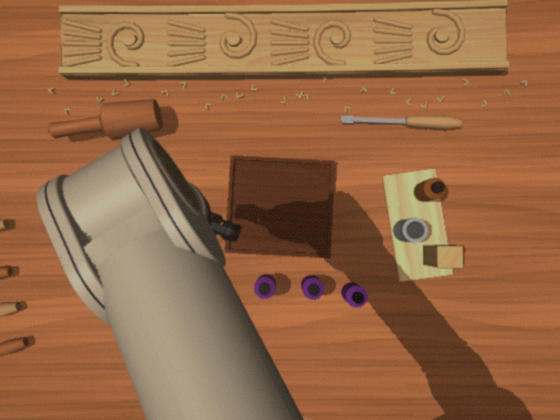

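Stone lies between the cleats with even gaps (crop 195–585). All three stand on the board. I'll go back for the block.

```bash
python3 -m jog '[[[-0.004,-0.046,0],[0,0,-0.13],100],[[-0.004,-0.046,0],[0,0,-0.13],100],[[-0.006,-0.046,0],[0,0,-0.13],100],[[-0.006,-0.046,0],[0,0,-0.13],100],[[-0.008,-0.046,0],[0,0,-0.13],100]]';python3 -m jog '[[[-0.008,-0.046,0],[0,0,-0.13],100],[[-0.008,-0.046,0],[0,0,-0.13],100],[[-0.008,-0.046,0],[0,0,-0.13],100],[[-0.008,-0.046,0],[0,0,-0.1],100],[[0,0,0],[0,0,0],100]]';python3 -c "
from h import *;st()
p,d=shot('top','d5');crop(p,120,180,185,285,5.7,'pics/d5.png')
from meas import *
C=cloud('top',d);z=C[:,:,2];H=hsv(p)
m=np.zeros(z.shape,bool);m[175:290,115:190]=((z>.024)&(H[...,1]<70))[175:290,115:190]
print('stone',rect('top',m,.035))
p2,d2=load('side','_d4');S=onz('side',np.array([(232,142),(195,287),(551,352),(583,207)])/6.5+[210,280],.035)[:,:2]*1000
print(S.mean(0),'side holder 498.3 275.2')
"
```

```text
clock: 31.88
position: [0.4871, -0.0874, 0.1783]
ee_rot: [0.488, 0.873, 0.002, 0.008]
ft_force: [0.2, -0.2, -0.6]
grip_width: 1.0
clock: 32.5
position: [0.4548, -0.2767, 0.1846]
ee_rot: [0.69, 0.724, 0.001, 0.012]
ft_force: [-0.3, 2.0, 0.8]
grip_width: 1.003
t 32.5 pos [ 0.4548 -0.2767  0.1846] z [ 0.019 -0.015 -1.   ] y [0.999 0.048 0.018] F [-0.3  2.   0.8] g 1.003 q [ 0.98  0.19 -0.58  1.76  0.12  1.2   0.42]
stone (array([502.06665039, 271.38885498]), (113.7413101196289, 53.403228759765625), 5.583744049072266)
[498.98030769 275.19769086] side holder 498.3 275.2
```

View pics/d5.png

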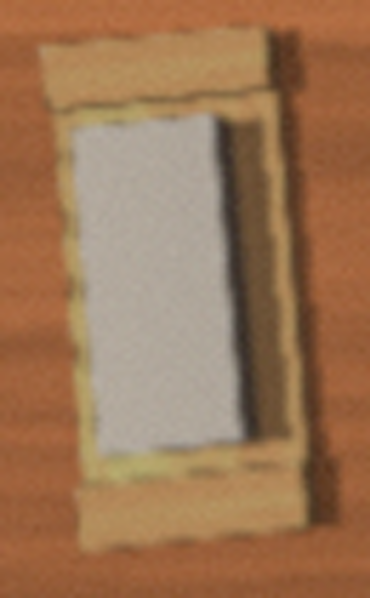

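Stone centre by top camera (502.1, 271.4) vs holder (501.3, 271.4), by side camera (499.0, 275.2) vs (498.3, 275.2), and yaw is within about 0.3°. That's good.

```bash
python3 -m jog '[[[-0.009,-0.026,-0.01],[0.015,0.019,-0.054],100],[[0,0,-0.02],[0,0,0],100],[[0,0,-0.02],[0,0,0],100],[[0,0,-0.02],[0,0,0],100],[[0,0,0],[0,0,0],100]]';python3 -c "
from h import *;st()"
```

```text
clock: 33.17
position: [0.4523, -0.2915, 0.1178]
ee_rot: [0.702, 0.713, 0.002, 0.002]
ft_force: [0.0, 1.4, 0.4]
grip_width: 1.001
t 33.17 pos [ 0.4523 -0.2915  0.1178] z [ 0.006  0.001 -1.   ] y [1.    0.016 0.006] F [0.  1.4 0.4] g 1.001 q [ 0.97  0.28 -0.55  1.8   0.16  1.1   0.38]
```

```bash
python3 -m jog '[[[-0.007,-0.012,0],[0,0.005,-0.02],100],[[0,0,0],[0,0,0],100]]';python3 -c "
from h import *;st()"
```

```text
clock: 33.42
position: [0.4463, -0.3036, 0.1201]
ee_rot: [0.708, 0.706, 0.001, 0.001]
ft_force: [0.2, 0.6, 0.9]
grip_width: 1.003
t 33.42 pos [ 0.4463 -0.3036  0.1201] z [ 0.003 -0.    -1.   ] y [ 1.    -0.003  0.003] F [0.2 0.6 0.9] g 1.003 q [ 0.99  0.28 -0.54  1.8   0.16  1.11  0.39]
```

```bash
python3 -m jog '[[[-0.001,0.001,-0.015],[0,0,-0.003],100],[[0,0,-0.02],[0,0,0],100],[[0,0,-0.02],[0,0,0],100],[[0,0,-0.015],[0,0,0],100],[[0,0,0],[0,0,0],100]]';python3 -c "
from h import *;st()"
```

```text
clock: 34.05
position: [0.4451, -0.3021, 0.0468]
ee_rot: [0.709, 0.705, 0.001, 0.002]
ft_force: [-0.1, 0.6, 0.7]
grip_width: 0.999
t 34.05 pos [ 0.4451 -0.3021  0.0468] z [ 0.004 -0.001 -1.   ] y [ 1.    -0.006  0.004] F [-0.1  0.6  0.7] g 0.999 q [ 0.96  0.37 -0.52  1.86  0.22  0.96  0.34]
```

```bash
python3 -m jog '[[[0,-0.0007,-0.006],[0,0.001,0],80],[[0,0,0],[0,0,0],60],[[0,0,0],[0,0,0],45],[[0,0,0],[0,0,0],38],[[0,0,0],[0,0,0],35]]' 35;python3 -c "
from h import *;st();p,d=shot('side','e1');crop(p,270,80,390,170,6.5,'pics/e1.png')"
```

```text
clock: 34.67
position: [0.4462, -0.3035, 0.0422]
ee_rot: [0.709, 0.705, 0.001, 0.003]
ft_force: [0.4, -0.1, -1.1]
grip_width: 0.461
t 34.67 pos [ 0.4462 -0.3035  0.0422] z [ 0.005 -0.003 -1.   ] y [ 1.    -0.007  0.005] F [ 0.4 -0.1 -1.1] g 0.461 q [ 0.96  0.38 -0.52  1.86  0.23  0.95  0.33]
```

View pics/e1.png

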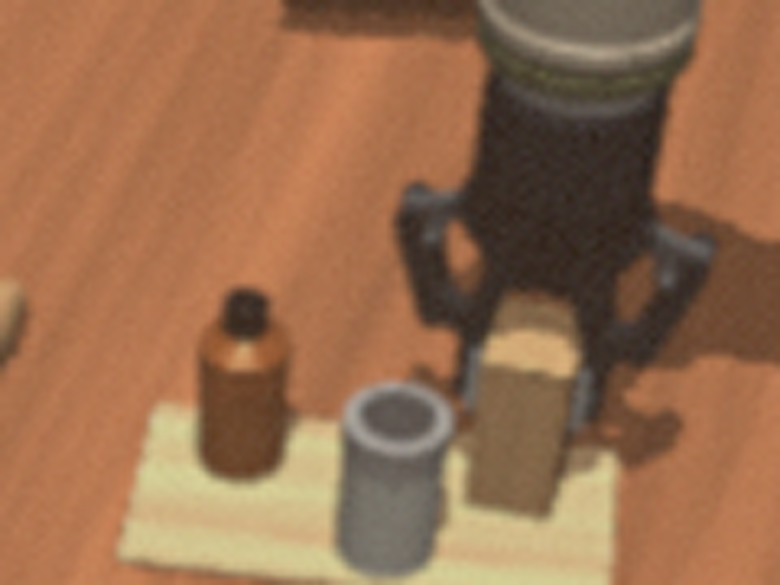

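```bash
python3 -m jog '[[[0,0,0.01],[0,0,0],35],[[0,0,0.025],[0,0,0],35],[[0,0,0.035],[0,0,0],35],[[0,0.005,0.03],[0,0,0],35],[[0.005,0.025,0.015],[0,0,0],35]]' 40;python3 -m jog '[[[0.009,0.045,0],[0,0,0],35],[[0.009,0.045,0],[0,0,0],35],[[0.009,0.045,0],[0,0,0],35],[[0.009,0.045,0],[0,0,0],35],[[0.009,0.045,0],[0,0,0],35]]';python3 -c "
from h import *;st();p,d=shot('side','e2');crop(p,200,60,400,260,3,'pics/e2.png')"
```

```text
clock: 35.35
position: [0.45, -0.2732, 0.1617]
ee_rot: [0.71, 0.704, 0.001, 0.002]
ft_force: [0.9, 0.3, -2.2]
grip_width: 0.462
clock: 35.98
position: [0.495, -0.0354, 0.1634]
ee_rot: [0.71, 0.704, 0.001, 0.003]
ft_force: [0.4, -0.3, -1.8]
grip_width: 0.461
t 35.98 pos [ 0.495  -0.0354  0.1634] z [ 0.006 -0.003 -1.   ] y [ 1.    -0.008  0.006] F [ 0.4 -0.3 -1.8] g 0.461 q [ 0.68  0.16 -0.76  1.85  0.12  1.17 -0.12]
```

View pics/e2.png

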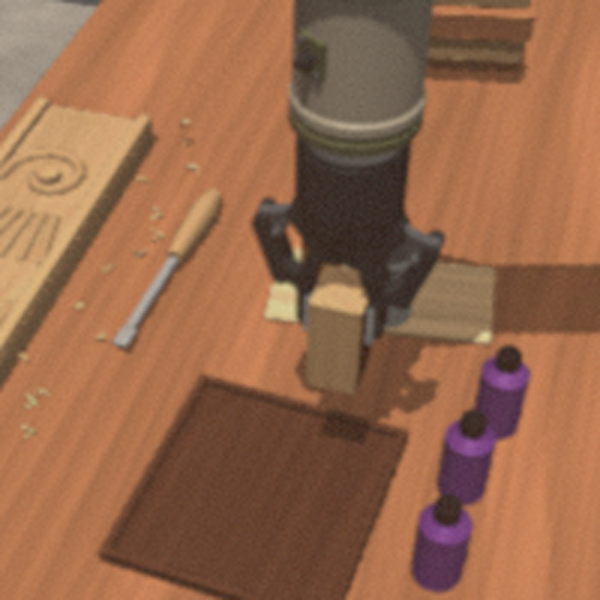

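Block held upright over the empty caddy. Remaining shift is +0.0227 in x and +0.1015 in y.

```bash
python3 -m jog '[[[0.009,0.04,0],[0,0,0],35],[[0.008,0.035,-0.01],[0,0,0],35],[[0.005,0.022,-0.02],[0,0,0],35],[[0,0,-0.02],[0,0,0],35],[[0,0,0],[0,0,0],35]]';python3 -c "
from h import *;st()"
```

```text
clock: 36.65
position: [0.5143, 0.0808, 0.1129]
ee_rot: [0.704, 0.71, 0.002, 0.002]
ft_force: [0.5, -1.2, -1.4]
grip_width: 0.463
t 36.65 pos [0.5143 0.0808 0.1129] z [ 0.006  0.001 -1.   ] y [1.    0.01  0.006] F [ 0.5 -1.2 -1.4] g 0.463 q [ 0.47  0.3  -0.81  1.84  0.24  1.1  -0.42]
```

```bash
python3 -m jog '[[[0.003,-0.014,-0.008],[-0.003,0.001,-0.019],35],[[0,0,-0.012],[0,0,0],35],[[0,0,-0.012],[0,0,0],35],[[0,0,-0.01],[0,0,0],35],[[0,0,0],[0,0,0],35]]';python3 -c "
from h import *;st()"
```

```text
clock: 37.28
position: [0.5176, 0.0652, 0.0694]
ee_rot: [0.712, 0.703, 0.001, 0.003]
ft_force: [-0.3, 0.9, -0.9]
grip_width: 0.465
t 37.27 pos [0.5176 0.0652 0.0694] z [ 0.006 -0.003 -1.   ] y [ 1.    -0.013  0.006] F [-0.3  0.9 -0.9] g 0.465 q [ 0.46  0.36 -0.78  1.88  0.3   1.02 -0.46]
```

```bash
python3 -m jog '[[[0,0.0008,-0.008],[0,0.001,0.002],35],[[0,0,-0.008],[0,0,0],35],[[0,0,-0.005],[0,0,0],35],[[0,0,0],[0,0,0],35]]';python3 -c "
from h import *;st()"
```

```text
clock: 37.78
position: [0.5179, 0.0664, 0.0472]
ee_rot: [0.711, 0.704, 0.001, 0.003]
ft_force: [0.3, -0.4, -1.0]
grip_width: 0.462
t 37.77 pos [0.5179 0.0664 0.0472] z [ 0.005 -0.003 -1.   ] y [ 1.    -0.01   0.005] F [ 0.3 -0.4 -1. ] g 0.462 q [ 0.44  0.39 -0.76  1.89  0.33  0.98 -0.48]
```

```bash
python3 -m jog '[[[-0.0002,-0.0003,-0.0015],[0,0,0],35],[[0,0,-0.0012],[0,0,0],35],[[0,0,0],[0,0,0],35]]';python3 -c "
from h import *;st()"
```

```text
clock: 38.15
position: [0.518, 0.0661, 0.0448]
ee_rot: [0.711, 0.704, 0.001, 0.003]
ft_force: [0.2, -0.0, -0.6]
grip_width: 0.466
t 38.15 pos [0.518  0.0661 0.0448] z [ 0.006 -0.003 -1.   ] y [ 1.    -0.01   0.006] F [ 0.2 -0.  -0.6] g 0.466 q [ 0.44  0.4  -0.76  1.9   0.33  0.97 -0.48]
```

```bash
python3 -m jog '[[[-0.0002,0,-0.0006],[0,0,0],35],[[0,0,0],[0,0,0],35]]';python3 -c "
from h import *;st()";python3 -m jog '[[[0,0,-0.0003],[0,0,0],42],[[0,0,0],[0,0,0],55],[[0,0,0],[0,0,0],75],[[0,0,0.015],[0,0,0],100],[[0,0,0.03],[0,0,0],100]]';python3 -c "
from h import *;st()"
```

```text
clock: 38.4
position: [0.518, 0.0661, 0.0443]
ee_rot: [0.711, 0.704, 0.001, 0.003]
ft_force: [-0.6, 0.0, -0.9]
grip_width: 0.461
t 38.4 pos [0.518  0.0661 0.0443] z [ 0.006 -0.003 -1.   ] y [ 1.    -0.01   0.006] F [-0.6  0.  -0.9] g 0.461 q [ 0.44  0.4  -0.76  1.9   0.33  0.97 -0.48]
clock: 39.02
position: [0.5169, 0.0662, 0.0897]
ee_rot: [0.711, 0.704, 0.0, 0.002]
ft_force: [0.3, -0.3, 0.3]
grip_width: 0.997
t 39.02 pos [0.5169 0.0662 0.0897] z [ 0.003 -0.003 -1.   ] y [ 1.    -0.01   0.004] F [ 0.3 -0.3  0.3] g 0.997 q [ 0.48  0.33 -0.79  1.86  0.27  1.06 -0.44]
```

```bash
python3 -m jog '[[[0,0,0.05],[0,0,0],100],[[0,-0.02,0.03],[0,0,0],100],[[-0.004,-0.05,0],[0,0,0],100],[[-0.004,-0.05,0],[0,0,0],100],[[-0.004,-0.05,0],[0,0,0],100]]';python3 -m jog '[[[-0.004,-0.05,0],[0,0,0],100],[[-0.004,-0.05,0],[0,0,0],100],[[0,-0.03,0],[0,0,0],100],[[0,0,-0.01],[0,0,0],100],[[0,0,0],[0,0,0],100]]';python3 -c "
from h import *;st();p,d=shot('top','e3');crop(p,215,145,375,310,4,'pics/e3.png')
from meas import *
z=cloud('top',d)[:,:,2]
m=np.zeros(z.shape,bool);m[195:240,230:270]=(z>.082)[195:240,230:270];print('strop',rect('top',m,.092))"
```

```text
clock: 39.65
position: [0.5066, -0.1023, 0.1814]
ee_rot: [0.707, 0.708, 0.004, 0.006]
ft_force: [1.7, -0.1, -0.1]
grip_width: 0.999
clock: 40.28
position: [0.4977, -0.2397, 0.1767]
ee_rot: [0.708, 0.706, 0.005, 0.009]
ft_force: [0.3, -0.1, -0.2]
grip_width: 0.999
t 40.27 pos [ 0.4977 -0.2397  0.1767] z [ 0.019 -0.005 -1.   ] y [ 1.    -0.003  0.019] F [ 0.3 -0.1 -0.2] g 0.999 q [ 0.92  0.25 -0.63  1.71  0.16  1.21  0.25]
strop (array([518.81530762,  67.1403656 ]), (46.60137939453125, 39.134830474853516), 89.43555450439453)
```

View pics/e3.png

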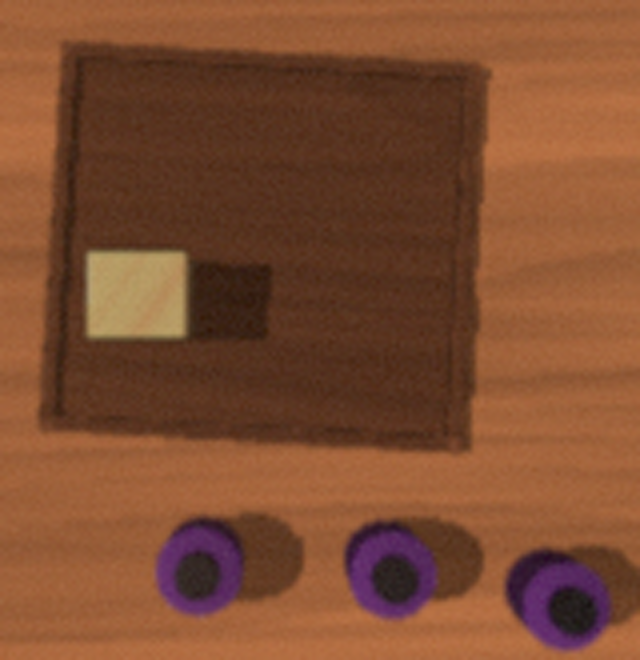

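Camera says the block stands 1.9 mm in +x and 0.9 mm in y from its start; I may trim that later. Now the tin.

```bash
python3 -m jog '[[[-0.001,-0.004,-0.01],[0.005,0.019,0.002],100],[[0,0,-0.025],[0,0,0],100],[[0,0,-0.025],[0,0,0],100],[[0,0,-0.01],[0,0,0],100],[[0,0,0],[0,0,0],100]]';python3 -c "
from h import *;st()"
```

```text
clock: 40.95
position: [0.4982, -0.2409, 0.1056]
ee_rot: [0.705, 0.709, -0.0, -0.0]
ft_force: [0.1, -0.4, 0.1]
grip_width: 1.004
t 40.95 pos [ 0.4982 -0.2409  0.1056] z [-0.001 -0.    -1.   ] y [ 1.     0.005 -0.001] F [ 0.1 -0.4  0.1] g 1.004 q [ 0.89  0.34 -0.61  1.77  0.22  1.1   0.21]
```

```bash
python3 -m jog '[[[-0.001,-0.003,-0.01],[0,0,-0.003],100],[[0,0,-0.02],[0,0,0],100],[[0,0,-0.02],[0,0,0],100],[[0,0,-0.012],[0,0,0],100],[[0,0,0],[0,0,0],100]]';python3 -c "
from h import *;st()"
```

```text
clock: 41.58
position: [0.4975, -0.2444, 0.0406]
ee_rot: [0.706, 0.708, -0.0, 0.001]
ft_force: [0.4, -0.0, -0.0]
grip_width: 0.998
t 41.58 pos [ 0.4975 -0.2444  0.0406] z [ 0.    -0.001 -1.   ] y [1.    0.002 0.   ] F [ 0.4 -0.  -0. ] g 0.998 q [ 0.86  0.43 -0.58  1.82  0.28  0.98  0.17]
```

```bash
python3 -m jog '[[[0,0.0008,0],[0,0,0],75],[[0,0,0],[0,0,0],60],[[0,0,0],[0,0,0],50],[[0,0,0],[0,0,0],42],[[0,0,0],[0,0,0],40]]' 35;python3 -c "
from h import *;st()";python3 -m jog '[[[0,0,0.01],[0,0,0],40],[[0,0,0.025],[0,0,0],40],[[0,0.005,0.03],[0,0,0],40],[[0,0.03,0.03],[0,0,0],40],[[0.003,0.045,0],[0,0,0],40]]' 40;python3 -m jog '[[[0.003,0.045,0],[0,0,0],40],[[0.004,0.045,0],[0,0,0],40],[[0.003,0.04,0],[0,0,0],40],[[0.002,0.025,-0.01],[0,0,0],40],[[0,0,-0.01],[0,0,0],40]]';python3 -c "
from h import *;st()"
```

```text
clock: 42.2
position: [0.4986, -0.244, 0.0423]
ee_rot: [0.706, 0.708, -0.0, 0.002]
ft_force: [1.0, 0.2, -1.6]
grip_width: 0.531
t 42.2 pos [ 0.4986 -0.244   0.0423] z [ 0.003 -0.003 -1.   ] y [1.    0.002 0.003] F [ 1.   0.2 -1.6] g 0.531 q [ 0.86  0.42 -0.58  1.82  0.28  0.98  0.16]
clock: 42.82
position: [0.501, -0.1653, 0.1425]
ee_rot: [0.709, 0.706, 0.0, 0.002]
ft_force: [0.6, 0.7, -0.2]
grip_width: 0.526
clock: 43.45
position: [0.5143, -0.0015, 0.1274]
ee_rot: [0.707, 0.708, 0.002, 0.005]
ft_force: [-0.5, -1.0, -1.1]
grip_width: 0.529
t 43.45 pos [ 0.5143 -0.0015  0.1274] z [ 0.01  -0.005 -1.   ] y [1.    0.002 0.01 ] F [-0.5 -1.  -1.1] g 0.529 q [ 0.6   0.25 -0.77  1.85  0.2   1.11 -0.24]
```

```bash
python3 -m jog '[[[0,0.009,-0.005],[0.002,0.007,0],40],[[0,0,-0.015],[0,0,0],40],[[0,0,-0.015],[0,0,0],40],[[0,0,-0.01],[0,0,0],40],[[0,0,0],[0,0,0],40]]';python3 -c "
from h import *;st()"
```

```text
clock: 44.08
position: [0.5136, 0.0046, 0.0785]
ee_rot: [0.708, 0.706, -0.001, 0.002]
ft_force: [-0.3, -0.3, -1.3]
grip_width: 0.531
t 44.08 pos [0.5136 0.0046 0.0785] z [ 0.001 -0.004 -1.   ] y [ 1.    -0.003  0.001] F [-0.3 -0.3 -1.3] g 0.531 q [ 0.56  0.32 -0.75  1.89  0.26  1.03 -0.3 ]
```

```bash
python3 -m jog '[[[0.0004,0.0055,-0.006],[0.001,0,0.003],40],[[0,0,-0.012],[0,0,0],40],[[0,0,-0.009],[0,0,0],40],[[0,0,-0.003],[0,0,0],40],[[0,0,0],[0,0,0],40]]';python3 -c "
from h import *;st()"
```

```text
clock: 44.7
position: [0.5143, 0.0104, 0.0468]
ee_rot: [0.707, 0.707, -0.0, 0.001]
ft_force: [-0.1, -0.8, -0.4]
grip_width: 0.533
t 44.7 pos [0.5143 0.0104 0.0468] z [ 0.001 -0.003 -1.   ] y [1.    0.    0.001] F [-0.1 -0.8 -0.4] g 0.533 q [ 0.53  0.37 -0.74  1.91  0.3   0.97 -0.34]
```

```bash
python3 -m jog '[[[0,0,-0.0015],[0,0,0],40],[[0,0,-0.0012],[0,0,0],40],[[0,0,0],[0,0,0],40]]';python3 -c "
from h import *;st()"
```

```text
clock: 45.08
position: [0.5148, 0.0103, 0.0445]
ee_rot: [0.707, 0.707, -0.0, 0.002]
ft_force: [-0.2, -0.0, -1.3]
grip_width: 0.533
t 45.08 pos [0.5148 0.0103 0.0445] z [ 0.002 -0.003 -1.   ] y [ 1.    -0.     0.002] F [-0.2 -0.  -1.3] g 0.533 q [ 0.53  0.37 -0.74  1.91  0.31  0.97 -0.35]
```

```bash
python3 -m jog '[[[-0.0005,0,-0.0005],[0,0,0],40],[[0,0,0],[0,0,0],40],[[0,0,0],[0,0,0],50],[[0,0,0],[0,0,0],62],[[0,0,0],[0,0,0],80]]';python3 -c "
from h import *;st()";python3 -m jog '[[[0,0,0.015],[0,0,0],100],[[0,0,0.03],[0,0,0],100],[[0,0,0.05],[0,0,0],100],[[0.004,-0.03,0.02],[0,0,0],100],[[0.01,-0.05,0],[0,0,0],100]]';python3 -m jog '[[[0.012,-0.05,0],[0,0,0],100],[[0.012,-0.05,0],[0,0,0],100],[[0.012,-0.05,0],[0,0,0],100],[[0.008,-0.03,0],[0,0,0],100],[[0,0,-0.01],[0,0,0],100]]';python3 -c "
from h import *;st();p,d=shot('top','e4')
from meas import *
z=cloud('top',d)[:,:,2]
m=np.zeros(z.shape,bool);m[195:240,230:265]=(z>.082)[195:240,230:265];print('strop',rect('top',m,.092))
m=np.zeros(z.shape,bool);m[200:245,262:296]=(z>.072)[200:245,262:296];print('tin',rect('top',m,.082))"
```

```text
clock: 45.7
position: [0.5147, 0.0103, 0.0444]
ee_rot: [0.707, 0.707, 0.0, 0.002]
ft_force: [0.4, -0.3, 0.5]
grip_width: 0.798
t 45.7 pos [0.5147 0.0103 0.0444] z [ 0.003 -0.003 -1.   ] y [ 1.    -0.     0.003] F [ 0.4 -0.3  0.5] g 0.798 q [ 0.53  0.37 -0.74  1.91  0.31  0.96 -0.35]
clock: 46.32
position: [0.5291, -0.0663, 0.1684]
ee_rot: [0.704, 0.71, 0.002, 0.003]
ft_force: [0.6, 0.0, -0.1]
grip_width: 1.002
clock: 46.95
position: [0.5752, -0.2567, 0.1659]
ee_rot: [0.705, 0.709, 0.003, 0.008]
ft_force: [-0.3, 1.3, 0.5]
grip_width: 0.996
t 46.95 pos [ 0.5752 -0.2567  0.1659] z [ 0.015 -0.006 -1.   ] y [1.    0.005 0.015] F [-0.3  1.3  0.5] g 0.996 q [ 0.82  0.44 -0.62  1.52  0.27  1.25  0.17]
strop (array([518.8067627 ,  66.27377319]), (44.867919921875, 39.13490295410156), 89.43585968017578)
tin (array([515.85498047,  10.46565056]), (45.26577377319336, 45.236854553222656), -0.639007568359375)
```

View pics/top_e4.png

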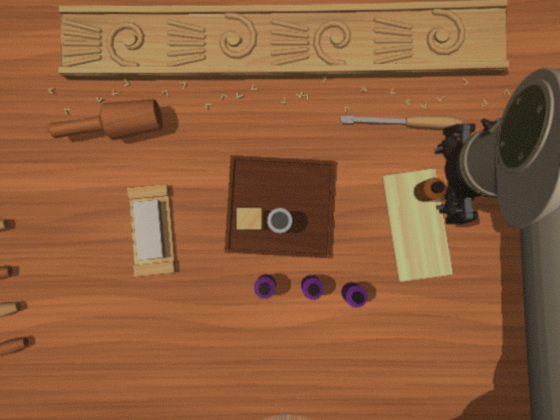

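```bash
python3 -m jog '[[[0,-0.028,0],[0.006,0.015,-0.005],100],[[0,0,-0.01],[0,0,0],100],[[0,0,-0.02],[0,0,0],100],[[0,0,-0.01],[0,0,0],100],[[0,0,0],[0,0,0],100]]';python3 -c "
from h import *;st()"
```

```text
clock: 47.62
position: [0.5746, -0.2758, 0.1228]
ee_rot: [0.704, 0.711, 0.001, -0.003]
ft_force: [0.5, 0.4, 0.2]
grip_width: 0.999
t 47.62 pos [ 0.5746 -0.2758  0.1228] z [-0.002  0.005 -1.   ] y [ 1.     0.01  -0.002] F [0.5 0.4 0.2] g 0.999 q [ 0.83  0.51 -0.6   1.52  0.29  1.21  0.19]
```

```bash
python3 -m jog '[[[0.0005,-0.0095,0],[-0.004,-0.002,-0.006],100],[[0,0,-0.01],[0,0,0],100],[[0,0,-0.015],[0,0,0],100],[[0,0,-0.015],[0,0,0],100],[[0,0,0],[0,0,0],100]]';python3 -c "
from h import *;st()"
```

```text
clock: 48.25
position: [0.5751, -0.2857, 0.0801]
ee_rot: [0.706, 0.708, 0.0, -0.0]
ft_force: [-0.3, 0.1, 0.0]
grip_width: 1.005
t 48.25 pos [ 0.5751 -0.2857  0.0801] z [-0.  0. -1.] y [ 1.     0.004 -0.   ] F [-0.3  0.1  0. ] g 1.005 q [ 0.82  0.55 -0.58  1.55  0.32  1.14  0.18]
```

```bash
python3 -m jog '[[[0,0,-0.012],[0,0,0],100],[[0,0,-0.015],[0,0,0],100],[[0,0,-0.01],[0,0,0],100],[[0,0,0],[0,0,0],100]]';python3 -c "
from h import *;st()"
```

```text
clock: 48.75
position: [0.575, -0.2854, 0.0403]
ee_rot: [0.706, 0.709, 0.0, -0.0]
ft_force: [0.1, -0.7, 0.5]
grip_width: 1.003
t 48.75 pos [ 0.575  -0.2854  0.0403] z [-0.     0.001 -1.   ] y [ 1.     0.004 -0.   ] F [ 0.1 -0.7  0.5] g 1.003 q [ 0.81  0.6  -0.57  1.58  0.35  1.07  0.16]
```

```bash
python3 -m jog '[[[0,0,0],[0,0,0],70],[[0,0,0],[0,0,0],55],[[0,0,0],[0,0,0],45],[[0,0,0],[0,0,0],38],[[0,0,0],[0,0,0],35]]' 35;python3 -c "
from h import *;st()";python3 -m jog '[[[0,0,0.01],[0,0,0],35],[[0,0,0.025],[0,0,0],35],[[0,0.005,0.03],[0,0,0],35],[[-0.003,0.02,0.03],[0,0,0],35],[[-0.01,0.04,0],[0,0,0],35]]' 40;python3 -m jog '[[[-0.012,0.042,0],[0,0,0],35],[[-0.012,0.042,0],[0,0,0],35],[[-0.012,0.042,0],[0,0,0],35],[[-0.008,0.02,-0.01],[0,0,0],35],[[0,0,-0.01],[0,0,0],35]]';python3 -c "
from h import *;st()"
```

```text
clock: 49.38
position: [0.5757, -0.2858, 0.0416]
ee_rot: [0.706, 0.709, 0.0, 0.001]
ft_force: [-0.8, 0.9, -1.2]
grip_width: 0.477
t 49.38 pos [ 0.5757 -0.2858  0.0416] z [ 0.001 -0.    -1.   ] y [1.    0.004 0.001] F [-0.8  0.9 -1.2] g 0.477 q [ 0.81  0.6  -0.57  1.58  0.35  1.07  0.16]
clock: 50.0
position: [0.5623, -0.2223, 0.1415]
ee_rot: [0.707, 0.707, 0.001, 0.001]
ft_force: [0.4, 1.0, -1.4]
grip_width: 0.481
clock: 50.62
position: [0.5179, -0.0684, 0.1265]
ee_rot: [0.705, 0.709, 0.002, 0.005]
ft_force: [-0.0, 0.1, -1.2]
grip_width: 0.48
t 50.62 pos [ 0.5179 -0.0684  0.1265] z [ 0.009 -0.004 -1.   ] y [1.    0.005 0.009] F [-0.   0.1 -1.2] g 0.48 q [ 0.69  0.26 -0.73  1.83  0.2   1.11 -0.11]
```

```bash
python3 -m jog '[[[-0.007,0.02,-0.005],[0.004,0.007,-0.005],35],[[0,0,-0.012],[0,0,0],35],[[0,0,-0.012],[0,0,0],35],[[0,0,-0.01],[0,0,0],35],[[0,0,0],[0,0,0],35]]';python3 -c "
from h import *;st()"
```

```text
clock: 51.25
position: [0.5115, -0.0525, 0.0849]
ee_rot: [0.709, 0.705, 0.0, 0.001]
ft_force: [-0.5, 0.6, -0.8]
grip_width: 0.483
t 51.25 pos [ 0.5115 -0.0525  0.0849] z [ 0.002 -0.001 -1.   ] y [ 1.    -0.005  0.002] F [-0.5  0.6 -0.8] g 0.483 q [ 0.66  0.31 -0.73  1.88  0.24  1.04 -0.18]
```

```bash
python3 -m jog '[[[-0.0005,0.008,-0.008],[0,0,0.004],35],[[0,0,-0.013],[0,0,0],35],[[0,0,-0.01],[0,0,0],35],[[0,0,-0.006],[0,0,0],35],[[0,0,0],[0,0,0],35]]';python3 -c "
from h import *;st()"
```

```text
clock: 51.88
position: [0.5111, -0.0441, 0.0453]
ee_rot: [0.707, 0.707, 0.0, 0.001]
ft_force: [0.3, 0.1, -1.4]
grip_width: 0.48
t 51.88 pos [ 0.5111 -0.0441  0.0453] z [ 0.002 -0.001 -1.   ] y [ 1.    -0.001  0.002] F [ 0.3  0.1 -1.4] g 0.48 q [ 0.62  0.36 -0.71  1.92  0.29  0.96 -0.23]
```

```bash
python3 -m jog '[[[-0.0003,0,-0.0012],[0,0,0],35],[[-0.0003,0,-0.0006],[0,0,0],35],[[0,0,0],[0,0,0],35]]';python3 -c "
from h import *;st()"
```

```text
clock: 52.25
position: [0.511, -0.0443, 0.0441]
ee_rot: [0.707, 0.707, 0.001, 0.002]
ft_force: [0.4, -0.1, -1.8]
grip_width: 0.478
t 52.25 pos [ 0.511  -0.0443  0.0441] z [ 0.003 -0.001 -1.   ] y [ 1.    -0.001  0.003] F [ 0.4 -0.1 -1.8] g 0.478 q [ 0.62  0.36 -0.71  1.92  0.29  0.96 -0.23]
```

```bash
python3 -m jog '[[[-0.0002,0,-0.0008],[0,0,0],35],[[0,0,0],[0,0,0],35],[[0,0,0],[0,0,0],48],[[0,0,0],[0,0,0],60],[[0,0,0],[0,0,0],80]]';python3 -c "
from h import *;st()";python3 -m jog '[[[0,0,0.015],[0,0,0],100],[[0,0,0.03],[0,0,0],100],[[0,0,0.05],[0,0,0],100],[[0,-0.03,0.03],[0,0,0],100],[[0,-0.05,0],[0,0,0],100]]';python3 -m jog '[[[0,-0.05,0],[0,0,0],100],[[0,-0.05,0],[0,0,0],100],[[0,-0.05,0],[0,0,0],100],[[0,-0.03,0],[0,0,0],100],[[0,0,0],[0,0,0],100]]'
cat > fin.py <<'E'
from meas import *
import sys
p,d=shot('top',sys.argv[1]);p0,d0=load('top','0')
crop(p,215,145,375,310,3.6,f'pics/{sys.argv[1]}.png')
# sub-pixel shift of each object against its start template (same view, same heights)
g=lambda q:cv2.GaussianBlur(cv2.cvtColor(q,cv2.COLOR_RGB2GRAY),(0,0),.8).astype(np.float32)
for n,b,hz in[('strop',(238,210,262,230),.092),('tin',(267,210,292,235),.082),('bottle cap',(301,214,316,231),.096)]:
    u0,v0,u1,v1=b;T=g(p0)[v0:v1,u0:u1];S=g(p)[v0-5:v1+5,u0-5:u1+5]
    r=cv2.matchTemplate(S,T,cv2.TM_CCOEFF_NORMED);_,mx,_,(i,j)=cv2.minMaxLoc(r)
    f=lambda a,b,c:0.5*(a-c)/(a-2*b+c)
    du=i-5+(f(r[j,i-1],r[j,i],r[j,i+1]) if 0<i<10 else 0);dv=j-5+(f(r[j-1,i],r[j,i],r[j+1,i]) if 0<j<10 else 0)
    c=np.array([(u0+u1)/2,(v0+v1)/2]);w=(onz('top',c+[du,dv],hz)-onz('top',c,hz))[0]*1000
    print(n,round(float(mx),3),'shift mm',w.round(2)[:2])
E
python3 fin.py f1; python3 -c "
from h import *;st();p,d=shot('side','f1')"
```

```text
clock: 52.88
position: [0.5113, -0.0443, 0.0437]
ee_rot: [0.708, 0.707, 0.001, 0.002]
ft_force: [-0.4, -0.7, -0.1]
grip_width: 0.794
t 52.88 pos [ 0.5113 -0.0443  0.0437] z [ 0.004 -0.001 -1.   ] y [ 1.    -0.001  0.004] F [-0.4 -0.7 -0.1] g 0.794 q [ 0.62  0.36 -0.71  1.92  0.29  0.96 -0.23]
clock: 53.5
position: [0.512, -0.1211, 0.1779]
ee_rot: [0.704, 0.71, 0.002, 0.003]
ft_force: [0.1, -0.1, -0.4]
grip_width: 1.0
clock: 54.12
position: [0.5115, -0.3108, 0.1851]
ee_rot: [0.706, 0.709, 0.003, 0.007]
ft_force: [-0.0, 0.5, -0.3]
grip_width: 1.0
strop 0.987 shift mm [ 1.94 -0.72]
tin 0.985 shift mm [ 2.29 -0.46]
bottle cap 0.989 shift mm [ 0.26 -0.4 ]
t 54.17 pos [ 0.512  -0.3092  0.1852] z [ 0.015 -0.005 -1.   ] y [1.    0.006 0.015] F [0.9 0.8 0.7] g 0.995 q [ 0.95  0.35 -0.59  1.58  0.2   1.26  0.33]
```

View pics/f1.png

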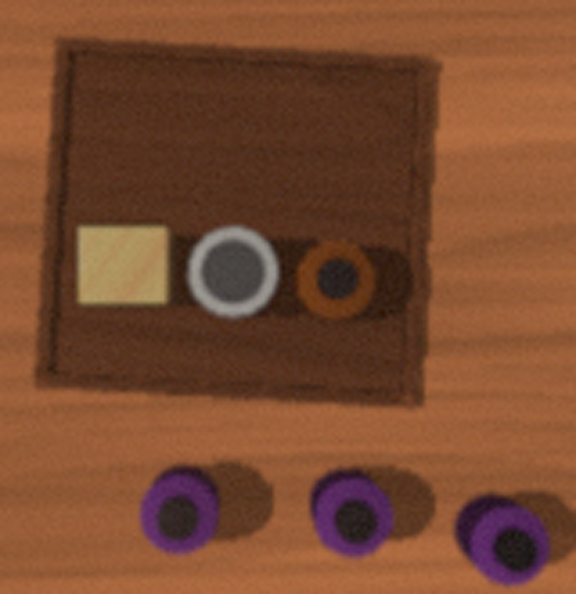

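View pics/side_f1.png

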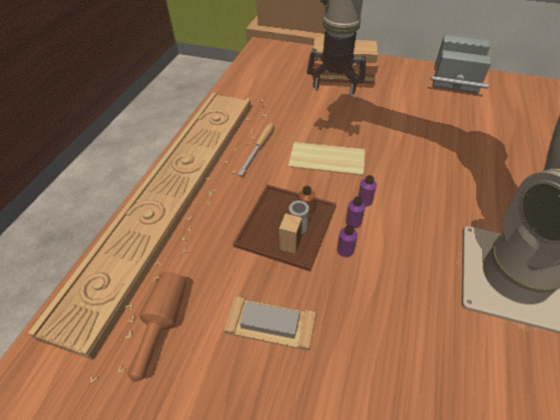

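```bash
python3 - <<'E'
from meas import *
p0,_=load('side','0');p,_=load('side','_f1')
g=lambda q:cv2.GaussianBlur(cv2.cvtColor(q,cv2.COLOR_RGB2GRAY),(0,0),.8).astype(np.float32)
for n,b,hz in[('strop top',(279,213,304,228),.092),('tin top',(289,201,310,217),.082),('cap',(301,185,313,199),.092),('purple',(340,223,357,256),.05),('stone-free ref caddy',(236,222,262,250),.014)]:
    u0,v0,u1,v1=b;T=g(p0)[v0:v1,u0:u1];S=g(p)[v0-5:v1+5,u0-5:u1+5]
    r=cv2.matchTemplate(S,T,cv2.TM_CCOEFF_NORMED);_,mx,_,(i,j)=cv2.minMaxLoc(r)
    f=lambda a,b,c:0.5*(a-c)/(a-2*b+c)
    du=i-5+f(r[j,i-1],r[j,i],r[j,i+1]);dv=j-5+f(r[j-1,i],r[j,i],r[j+1,i])
    c=np.array([(u0+u1)/2,(v0+v1)/2]);w=(onz('side',c+[du,dv],hz)-onz('side',c,hz))[0]*1000
    print(n,round(float(mx),3),'shift mm',w.round(2)[:2])
E
```

```text
strop top 0.743 shift mm [-0.34  0.53]
tin top 0.816 shift mm [0.59 0.18]
cap 0.995 shift mm [ 0.13 -0.5 ]
purple 0.999 shift mm [ 0.   -0.11]
stone-free ref caddy 0.962 shift mm [-0.01 -0.3 ]
```

Top camera shows block and tin about 2 mm too far in +x; the side camera's match scores are too low for those two to rely on, but the edges in the top crops show the same shift. Bottle is within 0.5 mm. There's plenty of time, so I'll mend both, tin first.

```bash
python3 -m jog '[[[0,0.045,0],[0,0.005,0],100],[[0,0.055,0],[0,0,0],100],[[0,0.055,0],[0,0,0],100],[[0,0.055,0],[0,0,0],100],[[0,0.055,0],[0,0,0],100]]';python3 -m jog '[[[0,0.04,0],[0,0,0],100],[[0,0.005,0],[0,0,0],100],[[0,0,-0.02],[0,0,0],100],[[0,0,0],[0,0,0],100]]';python3 -c "
from h import *;st()"
```

```text
clock: 54.85
position: [0.5109, -0.0316, 0.1876]
ee_rot: [0.703, 0.711, 0.002, 0.007]
ft_force: [1.4, 0.4, 0.8]
grip_width: 1.001
clock: 55.35
position: [0.5087, 0.0245, 0.1697]
ee_rot: [0.697, 0.717, 0.003, 0.008]
ft_force: [0.9, -0.5, 0.1]
grip_width: 1.006
t 55.35 pos [0.5087 0.0245 0.1697] z [ 0.015 -0.007 -1.   ] y [1.    0.027 0.015] F [ 0.9 -0.5  0.1] g 1.006 q [ 0.6   0.19 -0.82  1.82  0.16  1.18 -0.23]
```

```bash
python3 -m jog '[[[0.006,-0.013,-0.01],[0.007,0.014,-0.025],100],[[0,0,-0.02],[0,0,0],100],[[0,0,-0.02],[0,0,0],100],[[0,0,0],[0,0,0],100]]';python3 -c "
from h import *;st()"
```

```text
clock: 55.85
position: [0.5168, 0.0059, 0.1193]
ee_rot: [0.71, 0.704, 0.0, 0.001]
ft_force: [0.1, 0.0, -0.8]
grip_width: 0.997
t 55.85 pos [0.5168 0.0059 0.1193] z [ 0.001 -0.001 -1.   ] y [ 1.    -0.007  0.001] F [ 0.1  0.  -0.8] g 0.997 q [ 0.59  0.28 -0.78  1.84  0.22  1.11 -0.28]
```

```bash
python3 -m jog '[[[-0.0015,0.005,-0.008],[0,0,0.007],100],[[0,0,-0.02],[0,0,0],100],[[0,0,-0.02],[0,0,0],100],[[0,0,-0.02],[0,0,0],100],[[0,0,0],[0,0,0],100]]';python3 -c "
from h import *;st()"
```

```text
clock: 56.48
position: [0.5159, 0.01, 0.048]
ee_rot: [0.708, 0.706, 0.0, 0.001]
ft_force: [0.2, -0.1, -0.1]
grip_width: 0.996
t 56.48 pos [0.5159 0.01   0.048 ] z [ 0.002 -0.001 -1.   ] y [ 1.    -0.002  0.002] F [ 0.2 -0.1 -0.1] g 0.996 q [ 0.55  0.38 -0.75  1.91  0.31  0.97 -0.35]
```

```bash
python3 -m jog '[[[-0.0005,0,-0.005],[0,0,0],75],[[0,0,0],[0,0,0],60],[[0,0,0],[0,0,0],50],[[0,0,0],[0,0,0],42],[[0,0,0],[0,0,0],40]]' 35;python3 -c "
from h import *;st()"
```

```text
clock: 57.1
position: [0.5165, 0.0101, 0.0444]
ee_rot: [0.708, 0.706, 0.001, 0.002]
ft_force: [-0.7, -0.5, -1.3]
grip_width: 0.529
t 57.1 pos [0.5165 0.0101 0.0444] z [ 0.005 -0.001 -1.   ] y [ 1.    -0.002  0.005] F [-0.7 -0.5 -1.3] g 0.529 q [ 0.54  0.38 -0.75  1.91  0.31  0.96 -0.35]
```

```bash
python3 -m jog '[[[0,0,0.005],[0,0,0],40],[[-0.0026,0.0004,0],[0,0.002,0],40],[[0,0,0],[0,0,0],40]]' 40;python3 -c "
from h import *;st()"
```

```text
clock: 57.48
position: [0.5137, 0.0104, 0.0499]
ee_rot: [0.708, 0.706, 0.0, 0.002]
ft_force: [0.6, -0.2, -1.7]
grip_width: 0.528
t 57.48 pos [0.5137 0.0104 0.0499] z [ 0.003 -0.002 -1.   ] y [ 1.    -0.002  0.003] F [ 0.6 -0.2 -1.7] g 0.528 q [ 0.55  0.37 -0.75  1.91  0.3   0.97 -0.35]
```

```bash
python3 -m jog '[[[-0.0002,0,-0.003],[0,0,0],40],[[-0.0001,0,-0.002],[0,0,0],40],[[0,0,-0.0007],[0,0,0],40],[[0,0,0],[0,0,0],40]]';python3 -c "
from h import *;st()"
```

```text
clock: 57.98
position: [0.5134, 0.0104, 0.044]
ee_rot: [0.708, 0.706, 0.0, 0.002]
ft_force: [-1.6, -0.8, 1.6]
grip_width: 0.523
t 57.98 pos [0.5134 0.0104 0.044 ] z [ 0.002 -0.002 -1.   ] y [ 1.    -0.002  0.002] F [-1.6 -0.8  1.6] g 0.523 q [ 0.54  0.38 -0.75  1.92  0.31  0.96 -0.35]
```

Contact (Fz positive). Release the tin and go to the block.

```bash
python3 -m jog '[[[0,0,0],[0,0,0],48],[[0,0,0],[0,0,0],62],[[0,0,0],[0,0,0],80],[[0,0,0.015],[0,0,0],100],[[0,0,0.035],[0,0,0],100]]';python3 -m jog '[[[0,0,0.03],[0,0,0],100],[[0.002,0.025,0],[0,0,0],100],[[0.001,0.025,0],[0,0,0],100],[[0,0,0],[0,0,0],100]]';python3 -c "
from h import *;st()"
```

```text
clock: 58.6
position: [0.512, 0.0106, 0.0941]
ee_rot: [0.708, 0.706, -0.001, -0.0]
ft_force: [-0.1, 0.3, 0.6]
grip_width: 1.002
clock: 59.1
position: [0.5177, 0.0622, 0.1324]
ee_rot: [0.708, 0.706, 0.002, 0.003]
ft_force: [-0.1, -1.2, 0.9]
grip_width: 0.996
t 59.1 pos [0.5177 0.0622 0.1324] z [ 0.008 -0.001 -1.   ] y [ 1.    -0.002  0.008] F [-0.1 -1.2  0.9] g 0.996 q [ 0.52  0.28 -0.82  1.82  0.23  1.13 -0.38]
```

```bash
python3 -m jog '[[[0.001,0.005,-0.01],[0,0.006,-0.008],100],[[0,0,-0.02],[0,0,0],100],[[0,0,-0.02],[0,0,0],100],[[0,0,-0.02],[0,0,0],100],[[0,0,0],[0,0,0],100]]';python3 -c "
from h import *;st()"
```

```text
clock: 59.72
position: [0.5171, 0.0638, 0.056]
ee_rot: [0.712, 0.702, -0.002, -0.0]
ft_force: [-0.4, 0.2, 0.7]
grip_width: 0.998
t 59.73 pos [0.5171 0.0638 0.056 ] z [-0.003 -0.003 -1.   ] y [ 1.    -0.015 -0.003] F [-0.4  0.2  0.7] g 0.998 q [ 0.46  0.39 -0.78  1.88  0.32  1.   -0.47]
```

```bash
python3 -m jog '[[[0.0015,0.002,-0.006],[0.002,-0.003,0.005],90],[[0,0,-0.005],[0,0,0],75],[[0,0,0],[0,0,0],75],[[0,0,0],[0,0,0],75]]' 35;python3 -c "
from h import *;st()"
```

```text
clock: 60.22
position: [0.5194, 0.0656, 0.0449]
ee_rot: [0.711, 0.704, 0.0, 0.001]
ft_force: [-0.1, 0.0, -0.4]
grip_width: 0.749
t 60.23 pos [0.5194 0.0656 0.0449] z [ 0.002 -0.001 -1.   ] y [ 1.    -0.01   0.002] F [-0.1  0.  -0.4] g 0.749 q [ 0.45  0.4  -0.77  1.89  0.34  0.98 -0.48]
```

```bash
python3 -m jog '[[[-0.0005,0,0],[0,0,0],60],[[0,0,0],[0,0,0],50],[[0,0,0],[0,0,0],42],[[0,0,0],[0,0,0],35],[[0,0,0],[0,0,0],35]]' 35;python3 -c "
from h import *;st()"; python3 -m jog '[[[0,0,0.005],[0,0,0],35],[[-0.0022,0.0005,0],[0,0.002,0],35],[[0,0,0],[0,0,0],35]]' 40;python3 -c "
from h import *;st()"
```

```text
clock: 60.85
position: [0.5192, 0.0656, 0.0456]
ee_rot: [0.711, 0.704, 0.001, 0.001]
ft_force: [-0.9, -0.3, -1.3]
grip_width: 0.462
t 60.85 pos [0.5192 0.0656 0.0456] z [ 0.003 -0.001 -1.   ] y [ 1.    -0.01   0.003] F [-0.9 -0.3 -1.3] g 0.462 q [ 0.45  0.4  -0.77  1.89  0.34  0.98 -0.48]
clock: 61.22
position: [0.5167, 0.0661, 0.0508]
ee_rot: [0.711, 0.704, -0.0, 0.0]
ft_force: [0.1, 0.2, -1.5]
grip_width: 0.462
t 61.23 pos [0.5167 0.0661 0.0508] z [ 0.    -0.001 -1.   ] y [ 1.   -0.01  0.  ] F [ 0.1  0.2 -1.5] g 0.462 q [ 0.46  0.39 -0.78  1.89  0.33  0.99 -0.47]
```

```bash
python3 -m jog '[[[0,0,-0.003],[0,-0.002,0],35],[[0,0,-0.0015],[0,0,0],35],[[0,0,-0.0006],[0,0,0],35],[[0,0,0],[0,0,0],35]]';python3 -c "
from h import *;st()"
```

```text
clock: 61.72
position: [0.5166, 0.0661, 0.0456]
ee_rot: [0.711, 0.704, 0.0, 0.001]
ft_force: [0.2, 0.2, 0.3]
grip_width: 0.464
t 61.73 pos [0.5166 0.0661 0.0456] z [ 0.002 -0.001 -1.   ] y [ 1.    -0.01   0.002] F [0.2 0.2 0.3] g 0.464 q [ 0.45  0.4  -0.77  1.9   0.33  0.98 -0.48]
```

```bash
python3 -m jog '[[[0,0,0],[0,0,0],42],[[0,0,0],[0,0,0],55],[[0,0,0],[0,0,0],75],[[0,0,0.015],[0,0,0],100],[[0,0,0.035],[0,0,0],100]]';python3 -m jog '[[[0,0,0.045],[0,0,0],100],[[0,-0.03,0.03],[0,0,0],100],[[0,-0.055,0],[0,0,0],100],[[0,-0.055,0],[0,0,0],100],[[0,-0.055,0],[0,0,0],100]]';python3 -m jog '[[[0,-0.055,0],[0,0,0],100],[[0,-0.055,0],[0,0,0],100],[[0,-0.055,0],[0,0,0],100],[[0,-0.03,0],[0,0,0],100],[[0,0,0],[0,0,0],100]]';python3 fin.py f2;python3 -c "
from meas import *;st();p,d=shot('side','f2')
z=np.load('pics/top_f2.npz');p,d=z['p'],z['d'];C=cloud('top',d);z=C[:,:,2];H=hsv(p)
m=np.zeros(z.shape,bool);m[175:290,115:190]=((z>.024)&(H[...,1]<70))[175:290,115:190]
print('stone',rect('top',m,.035))
p0,_=load('top','0');df=np.abs(p.astype(int)-p0).max(2);print('mallet diff',df[95:140,45:165].max(),'gouge',df[110:132,338:465].max())"
```

```text
clock: 62.35
position: [0.5152, 0.0661, 0.0957]
ee_rot: [0.71, 0.704, -0.001, -0.0]
ft_force: [0.1, 0.3, 0.8]
grip_width: 1.0
clock: 62.98
position: [0.5172, -0.1277, 0.1827]
ee_rot: [0.706, 0.708, 0.003, 0.004]
ft_force: [0.9, 0.9, 0.5]
grip_width: 1.003
clock: 63.6
position: [0.5158, -0.3339, 0.1887]
ee_rot: [0.708, 0.706, 0.004, 0.007]
ft_force: [-0.6, 0.0, -0.1]
grip_width: 0.998
strop 0.986 shift mm [ 0.05 -0.73]
tin 0.982 shift mm [ 1.18 -0.27]
bottle cap 0.99 shift mm [ 0.15 -0.38]
t 63.65 pos [ 0.5162 -0.3324  0.1889] z [ 0.015 -0.003 -1.   ] y [ 1.    -0.001  0.015] F [-0.3 -0.1  0.5] g 0.998 q [ 0.97  0.38 -0.6   1.53  0.22  1.28  0.35]
stone (array([502.02560425, 271.91738892]), (113.72679138183594, 52.706756591796875), 5.6304121017456055)
mallet diff 24 gouge 19
```

View pics/top_f2.png

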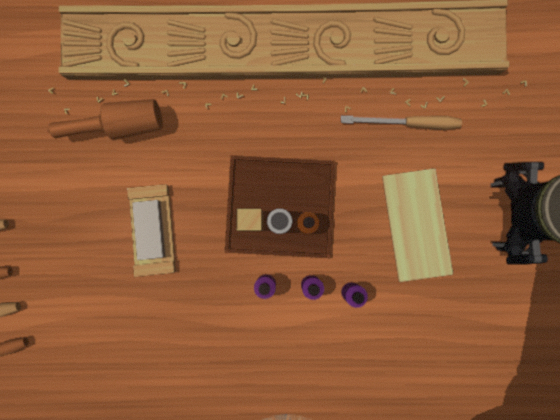

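View pics/side_f2.png

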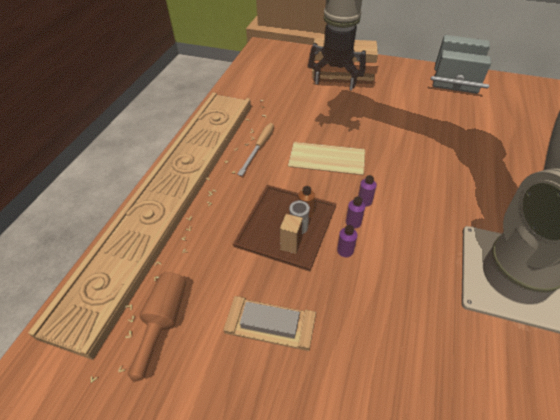

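Everything stands where it should: the block (249,219), tin (279,221) and bottle (308,222) are within about 1 mm of their starts. The stone is centred in the holder (148,230), the mallet and gouge haven't moved, and the arm is clear. Handing in.

```bash
python3 -c "
from workcell import manip;print(manip.hand_in())"
```

```text
the job is handed in; nothing more can be done
None
```

The job is done and handed in at about 64 s. I stood the bottle, tin and block on the side board and laid the stone in the holder. Then I stood the three back in the caddy in their original order (block, tin, bottle from left to right).

**Last checks**
- **Stone:** it lies flat, within about 1 mm of centre between the cleats by both cameras, and within about 0.5° of the holder's direction.
- **Return positions:** by the top camera, the shifts from the start are block about 0.7 mm, tin about 1.2 mm and bottle about 0.4 mm. All three are upright.
- **Bystanders:** the mallet and the gouge show no change between the first and last pictures. The purple bottles stand where they did, by eye.

**What went wrong or disagreed**
- **Fingertips:** they sit about 19 mm higher than the reported position implies. My first closing on the stone missed above it, so I regripped it lower.
- **First return:** the block and tin first came back about 2 mm off, so I regripped both and corrected them.
- **Side camera:** before that fix it showed smaller shifts for the block and tin than the top camera. Its match scores were low for those two, so I relied on the top camera and did not repeat the side check afterwards.

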